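# Couple the swing-arm holder onto its ball mount

### The arm

A 6-joint arm with a two-finger parallel gripper is mounted at the origin on the work surface. World frame = base frame: x ahead of the robot, y to its left, z up, the work surface at z = 0. Lengths are in m, angles in degrees, forces in N, time in s.
With the tool pointing down it reaches from about 0.35 to 0.875 m from the base axis. Payload 4.2 kg.
Tool frame: the origin (TCP) lies midway between the tips of the shut fingers; the grasp point (between the pads) lies 19 mm behind it; z points along the fingers, y is the direction in which the jaws open and shut (so a half turn about z gives the same grasp; the last joint's range is limited). The gripper opens to 87 mm and grips with 3 to 60 N. Pads are 19 mm wide; open, the fingers measure 117 mm over their backs; the gripper's body (75 mm by 190 mm) begins 51 mm behind the grasp point.
Start: joints at [-56.459, 22.042, 0.453, 0, -68.411, -14.817], TCP at [0.201, -0.592, 0.223] pointing down, gripper open.
Joint ranges: [-179.83, 179.83], [-69.29, 118.12], [-61.27, 80.66], [-181.25, 117.63], [-171.15, -9.14], [-177.46, 177.46]. Speed limits (degrees/s): [159.86, 159.86, 180, 180, 180, 180].

### API

Orientations are given as a 3x3 rotation matrix whose columns are the frame's x, y, z axes.
In Python, from station import r gives the robot as it stands.
- The arm moves only by the tool servo_tool, never from a script. Its arguments are lists of equal length, an entry for each row: "slide": the shift along the world's x, y, z in units of 60 mm (1.0 is 60 mm), a list of three; "twist": the turn, a rotation vector about the world's x, y, z in units of 6 degrees (1.0 is 6 degrees), a list of three; "gripper": the closure, from 0 (fully open) to 1 (shut). In form: {"slide": [[x, y, z], ...], "twist": [[wx, wy, wz], ...], "gripper": [gripper, ...]}. A call has 1 to 12 rows; each row shifts and turns the commanded pose from where the row before left it; what a row does not reach is not made up. A row lasts 1/8 s, in which the tool goes at most 62.5 mm and 10.7 degrees, less where a joint would pass 70% of its speed; a pose out of reach is approached as far as the arm can. A call is refused whole if a number of a shift passes 1 or a number of a turn 1, either way. A call with a gripper value outside its range is refused whole. The fingers move at their own pace and stop on an object; the grip force is fixed at half the most. Time passes only in rows, so rows that do not move let the fingers close. It gives the time, the measured TCP pose, the force and the opening at its end, in the units of the state.
- r.sense(): the state, without advancing time (a new reading comes with each control period).
- r.capture(name): name is "side" or "top" or "wrist"; returns a dict with "image" (420x560x3 uint8, blue, green, red), "intrinsics" (3x3 intrinsics, pixels), "k1" (the pictures are not rectified: a ray, as slopes to the right and down, at radius r is drawn at 1 + k1 r^2 times it, then the intrinsics apply), "R" (3x3) and "t" (3): a world point X has camera coordinates R X + t. Camera axes: x right, y down, z forward; pixel columns grow to the right and rows downward; lengths in m; the calibration is good to about 2 mm. A picture is of the moment at which its call begins. There is no depth.
- r.finish_job(): hands the job in, once; it reports no verdict.
The state is a dict: "time_s": time; "joints": joint angles; "joint_velocities": joint speeds; "effort": joint torques, N m; "tcp_pos": TCP position; "ee_rot": TCP orientation; "wrist_force": force on the tool from outside, world axes, zero at the start; "moment": the same for the moment, N m; "gripper_width": opening from 0.0 (shut) to 1.0 (fully open).
Only numpy, scipy, OpenCV 4.12 (cv2) and the standard library are available. Lean on these libraries where they do the work, as an engineer would, in place of code of your own. Each camera call takes 0.05 s, during which the arm holds its last target.

### The job

Put the swing-arm bar holder on its ball mount: raise the coupler's lock handle, lift the holder off its wooden cradle, lower it gently over the ball (do not drop it) and press its head down until it is fully home while the handle is still up. Then press the handle right down to lock it. The ball's height is not known, so feel for it and do not force it; leave the other things on the bench alone.

Things in the scene. Friction and masses are not known exactly. Their poses are not given: they have to be found in the camera images.
- head (a point): Centre of the loose holder's grey coupler head (grip it by its flat sides: 48 mm over y, 56 along x; 38 high, top 19 mm above this point; a flared skirt reaches 32 below and 36 to the sides). x points along the tail, z up. The socket opens downward; once home, the ball's centre lies 5 mm below this point. Holder 0.65 to 0.9 kg, balanced about 50 mm towards the tail.
- handle (a joint): Lock handle on the head: 0 down (locked, its stop), 0.8 rad raised (its stop); stays where left. Hinge axis along the head's y, 44 mm towards the tail (+x) and 7 mm above point head; raising swings the tip up and back towards the head. 1 to 3 N at the knob turns it, more at the end as its claw closes under the ball; pull gently, or the tail lifts. Unless home, the ball blocks the claw.
- handle_grip (a point): Centre of the smooth black ball knob, 22 mm across, at the end of the handle (12 mm wide steel strip); 85 mm from the hinge axis; it turns easily between finger pads. With the handle down it lies 125 mm along the tail and 33 mm above point head, 26 mm over the two rails of the tail (top of knob to rails 37 mm). Behind it the tail (to 213 mm) carries a brass bar and stands on two feet.
- mount: Fixed dark steel plate 120 x 120 x 10 mm with an upright stud and a 30 mm steel ball over its centre; origin at the bench under the ball. The stud's height is not measured: the ball's centre is 50 to 74 mm above the bench. The socket's pads meet the ball when the head is 14 mm above home.
- cradle: Fixed U-shaped wooden parking block, 84 mm wide, 33 high, on which the head's skirt rests at the start (point head then 65 mm above the bench); origin at the bench under the parked socket, open towards the tail (+x).
- bar: bystander: loose brass bar 30 x 75 x 12 mm lying on the bench, origin under its centre
- jar: bystander: white jar with a black lid, 56 mm across and 70 mm high, origin under its centre
- disc: bystander: grey grinding disc lying flat, 100 mm across, 20 mm thick, 24 mm hole, origin under its centre
- compound_bar: bystander: reddish-brown block of polishing compound, 50 x 110 x 35 mm, origin under its centre
- seat_pin (a joint): Small sprung pin inside the head's roof, pushed up by the ball: 0 m away from the ball, over 0.002 when fully home. Two sprung pads lower in the socket grip the ball: 10 to 22 N of push down on the head snaps them past it, then it stops hard (home). Over 80 N of contact force in all on the ball mount, the pads' squeeze included (some 35 N of push, or a drop), is too much.
There are look-alikes about, which are no part of the job. Of the things like the mount, leave any that is turquoise or white; of the rest the smaller one is meant.

How it is judged (in metres and radians):
On the way, in this order (a step that is already met when the one before it is completed fails the run):
1. the lock handle is raised (0.6 rad or more) with the holder still in its cradle (value of joint handle above 0.6 rad and horizontal distance between head and cradle below 0.02 m), for 0.2 s.
2. the head is pressed home on the ball with the handle still up (value of joint handle above 0.5 rad and horizontal distance between head and mount below 0.004 m and value of joint seat_pin above 0.0017 m), for 0.2 s.
At the end, for the whole second after the job is handed in: The holder's head is fully home on the ball (axis within 4 mm of the ball's, seat pin pushed up over 1.7 mm), upright within 0.12 rad, the handle is down within 0.06 rad of its stop, and everything is at rest (value of joint handle below 0.06 rad and horizontal distance between head and mount below 0.004 m and value of joint seat_pin above 0.0017 m and angle between head's own z axis and vertical below 0.12 rad and velocity of joint handle below 0.05 rad/s and linear speed of holder below 0.02 m/s); the robot touches nothing.
It fails at once if the holder bears on the ball mount with more than 80 N, all contacts added up (dropped or forced) (contact force between holder and mount above 80 N).
It fails at once if the head is dropped onto the ball (holder faster than 0.35 m/s within 20 mm of the ball's axis) (horizontal distance between head and mount below 0.02 m and linear speed of holder above 0.35 m/s).
It fails at once if a bystander is moved more than 25 mm (distance of any of bar, jar, disc, compound_bar from where it was at the start of the episode above 0.025 m).
It also fails if it takes over 72 s, if anything falls off the work surface, if the arm or the gripper's body presses on something with over 40 N, if the wrist force passes 120 N, or if a joint passes its speed limit or range.

## Working session

There is one attempt and no reset: what is moved stays moved. The work goes in short steps, Python scripts to look and compute and a tool call to move; the robot and the scene stay as the last step left them, time stands still between calls to the robot, and variables do not carry over. Pictures are saved under pics/ and viewed, and the job is handed in when it is done.

Besides the shell and the picture viewer there is one more tool, called after "Call:" as name(argument=value, ...) on one line, values as JSON. servo_tool: Moves the arm, as the interface text tells. Its arguments: {"type":"object","properties":{"slide":{"type":"array","items":{"type":"array","items":{"type":"number"}}},"twist":{"type":"array","items":{"type":"array","items":{"type":"number"}}},"gripper":{"type":"array","items":{"type":"number"}}},"required":["slide","twist","gripper"]}

```bash
ls; mkdir -p pics; python3 - <<'E'
from station import r
import cv2
print(r.sense())
for n in ("side","top","wrist"):
    c=r.capture(n); cv2.imwrite(f"pics/{n}0.png",c["image"]); print(n,c["intrinsics"],c["k1"],c["R"],c["t"])
E
```

```text
pics
{'time_s': 0.0, 'joints': array([-5.64601741e+01,  2.20911156e+01,  3.79806119e-01, -2.79341460e-02,
       -6.84109884e+01, -1.48162259e+01]), 'joint_velocities': array([ 0.05728226,  0.09831248, -0.05037461, -0.03678683, -0.04039933,
        0.04376508]), 'effort': array([-1.26738973e-04, -3.90657306e+01,  1.87412131e+01,  4.21978757e+00,
        1.11231304e-02, -1.85868294e-04]), 'tcp_pos': array([ 0.20044452, -0.59135241,  0.22145878]), 'ee_rot': array([[-9.47135819e-01, -3.20831885e-01, -8.01462486e-04],
       [-3.20832868e-01,  9.47133651e-01,  2.02955178e-03],
       [ 1.07947166e-04,  2.17939670e-03, -9.99997619e-01]]), 'wrist_force': array([-0.29174672, -0.73711197,  0.11551218]), 'moment': array([-0.01529309, -0.01639854,  0.03026996]), 'gripper_width': 0.9979691417647635}
side [[425.74403828   0.         277.559315  ]
 [  0.         425.74403828 204.08575964]
 [  0.           0.           1.        ]] 0.028842928720224786 [[-0.92917287 -0.3694024   0.01340333]
 [-0.24036698  0.5762629  -0.78111765]
 [ 0.28082289 -0.72901504 -0.62423999]] [0.40663082 0.17712682 0.99866937]
top [[498.32811038   0.         281.79038562]
 [  0.         498.32811038 209.4119598 ]
 [  0.           0.           1.        ]] 0.01470207370253136 [[ 0.02691948 -0.99963098 -0.00363958]
 [-0.99737399 -0.02661346 -0.06735612]
 [ 0.0672344   0.00544322 -0.99772236]] [-0.00870449  0.46370796  1.31756142]
wrist [[331.56525358   0.         277.92338235]
 [  0.         331.56525358 210.48612441]
 [  0.           0.           1.        ]] -0.028299744109856736 [[-0.3206792   0.94718695  0.001313  ]
 [ 0.90338299  0.30543168  0.30101604]
 [ 0.28471743  0.09771573 -0.95361817]] [ 0.62497031 -0.03674636  0.39174047]
```

View pics/top0.png

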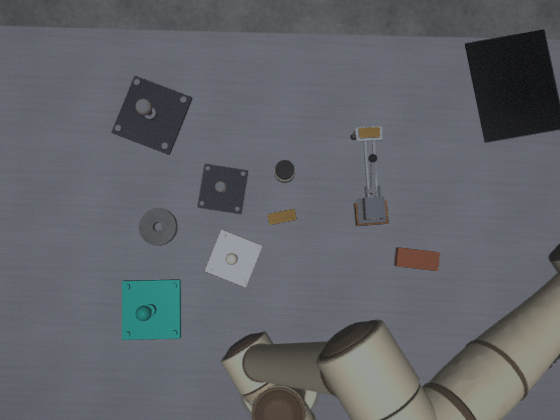

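View pics/side0.png

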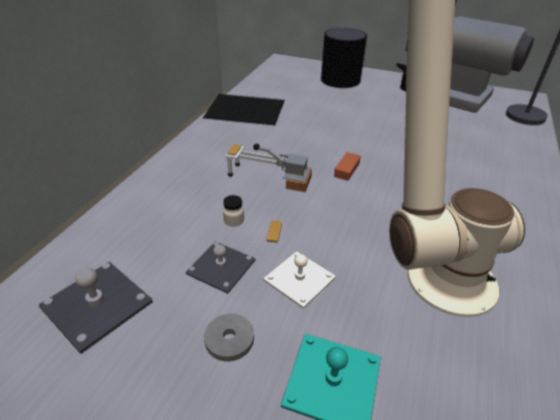

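View pics/wrist0.png

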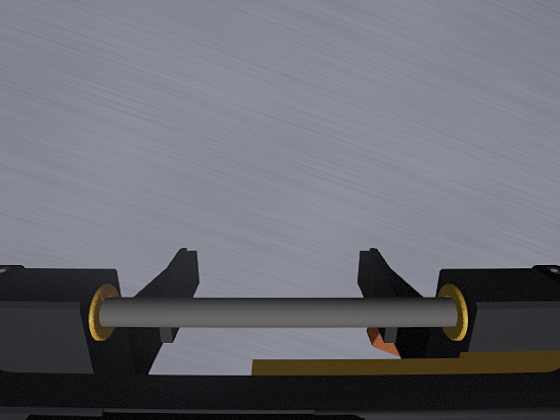

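```bash
cat > h.py <<'E'
from station import r
import numpy as np, cv2
def ray(c,u,v):
    K=c["intrinsics"]; d=np.array([c["k1"],0,0,0,0.])
    p=cv2.undistortPoints(np.array([[[u,v]]],float),K,d,None,None,None)[0,0] if 0 else None
    # model: drawn=(1+k1 r^2)*ideal : same as OpenCV k1
    p=cv2.undistortPoints(np.array([[[u,v]]],float),K,d)[0,0]
    o=-c["R"].T@c["t"]; w=c["R"].T@np.array([p[0],p[1],1.]); return o,w/np.linalg.norm(w)
def atz(c,u,v,z):
    o,w=ray(c,u,v); return o+w*(z-o[2])/w[2]
def tri(obs):
    A=np.zeros((3,3));b=np.zeros(3);L=[]
    for c,u,v in obs:
        o,w=ray(c,u,v);P=np.eye(3)-np.outer(w,w);A+=P;b+=P@o;L.append((o,w))
    X=np.linalg.solve(A,b); return X,[np.linalg.norm((np.eye(3)-np.outer(w,w))@(X-o)) for o,w in L]
def proj(c,X):
    q=c["R"]@np.array(X,float)+c["t"]; x,y=q[:2]/q[2]; s=1+c["k1"]*(x*x+y*y)
    K=c["intrinsics"]; return np.array([K[0,0]*x*s+K[0,2],K[1,1]*y*s+K[1,2]])
def crop(c,u0,v0,w,h,f,name):
    im=c["image"][v0:v0+h,u0:u0+w]; im=cv2.resize(im,None,fx=f,fy=f,interpolation=cv2.INTER_CUBIC)
    st=10
    for u in range((u0+st-1)//st*st,u0+w,st):
        cv2.line(im,(int((u-u0+.5)*f),0),(int((u-u0+.5)*f),6),(0,255,255),1)
        if u%20==0: cv2.putText(im,str(u),(int((u-u0+.5)*f)-10,18),0,.4,(0,255,255),1)
    for v in range((v0+st-1)//st*st,v0+h,st):
        cv2.line(im,(0,int((v-v0+.5)*f)),(6,int((v-v0+.5)*f)),(0,255,255),1)
        if v%20==0: cv2.putText(im,str(v),(8,int((v-v0+.5)*f)+4),0,.4,(0,255,255),1)
    cv2.imwrite(name,im)
E
python3 - <<'E'
from h import *
import pickle
t=r.capture("top");s=r.capture("side")
pickle.dump((t,s),open("c0.pkl","wb"))
crop(t,320,110,100,130,6 if 0 else 4.6,"pics/t_holder.png")
crop(t,180,150,80,70,8,"pics/t_mount.png")
crop(s,215,130,120,70,6.6,"pics/s_holder.png")
crop(s,170,230,100,70,7,"pics/s_mount.png")
E
```

```text
(no output)
```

View pics/t_holder.png

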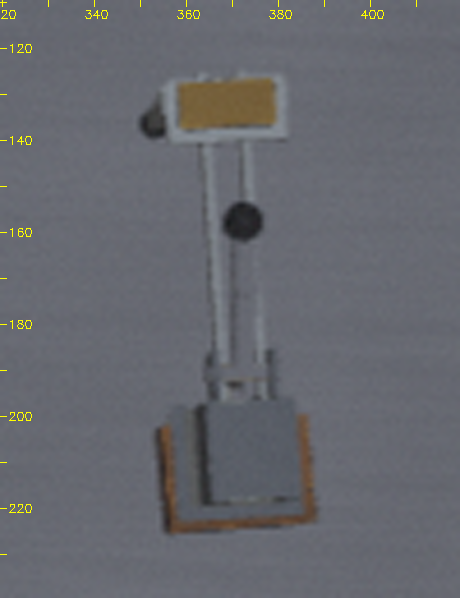

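View pics/t_mount.png

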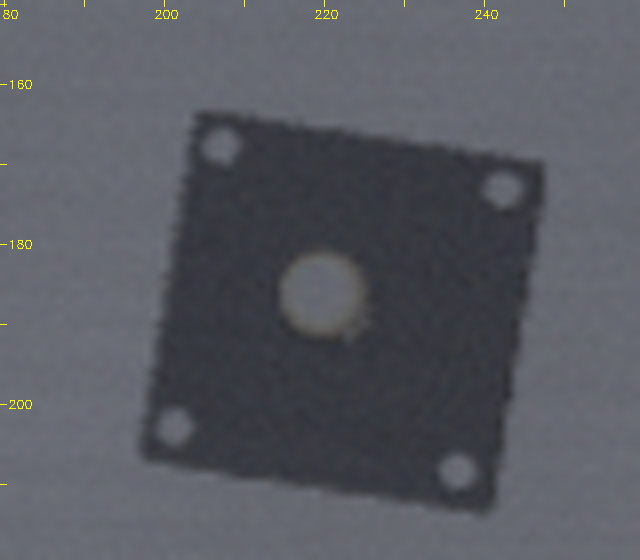

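View pics/s_holder.png

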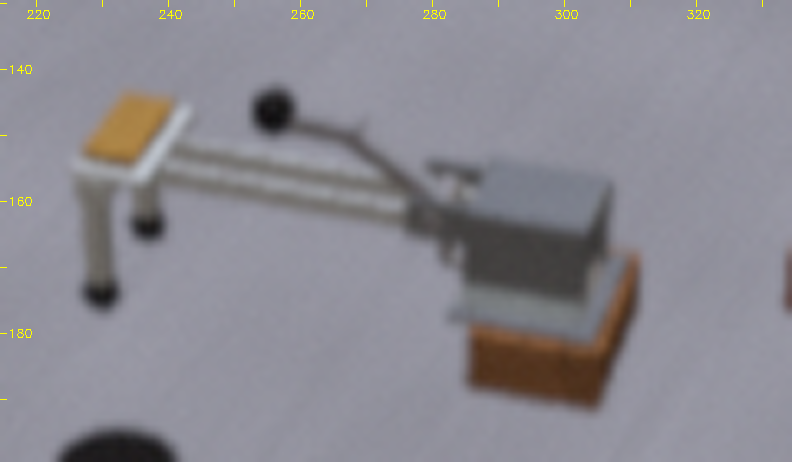

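View pics/s_mount.png

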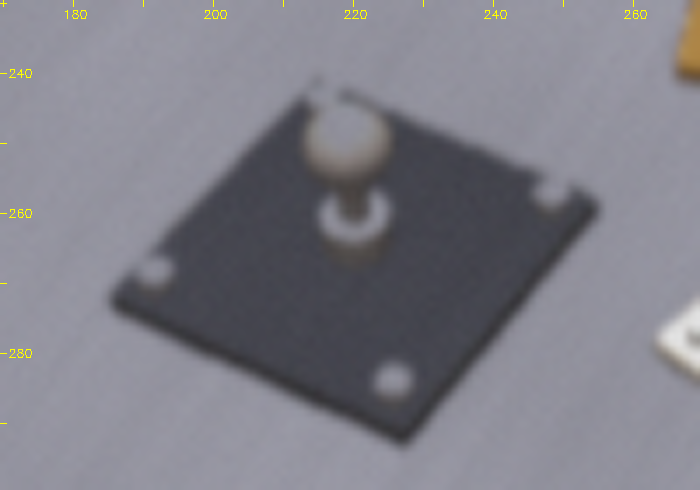

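```bash
python3 - <<'E'
from h import *
import pickle
t,s=pickle.load(open("c0.pkl","rb"))
T=lambda x,y,u0,v0,f:(u0+x/f-.5,v0+y/f-.5)
tp=lambda x,y:T(x,y,320,110,4.6)
sp=lambda x,y:T(x,y,215,130,6.6)
cs=[atz(t,*tp(*p),0.084) for p in [(203,403),(296,398),(300,498),(208,503)]]
print("head corners",np.round(cs,4)," mean",np.mean(cs,0))
print("sizes",[np.linalg.norm(cs[i]-cs[(i+1)%4]) for i in range(4)])
k,e=tri([(t,*tp(243,221)),(s,*sp(273,110))]);print("knob",k,e)
bz=[atz(t,*tp(*p),0.06) for p in [(178,82),(276,78),(274,126),(180,130)]];print("bar",np.round(bz,4),np.mean(bz,0))
# handle
h=np.mean(cs,0); d=k-h; print("knob-head",d, np.hypot(d[0],d[1]),"yaw",np.degrees(np.arctan2(d[1],d[0])))
d=np.mean(bz,0)-h; print("bar yaw",np.hypot(d[0],d[1]),np.degrees(np.arctan2(d[1],d[0])))
# cradle bottom front? 
mt=lambda x,y:T(x,y,180,150,8); ms=lambda x,y:T(x,y,170,230,7)
P=[atz(t,*mt(*p),0.010) for p in [(197,113),(545,163),(490,514),(143,459)]];print("plate",np.round(P,4),np.mean(P,0),[np.linalg.norm(P[i]-P[(i+1)%4]) for i in range(4)])
B,e=tri([(t,*mt(321,293)),(s,*ms(347,141))]);print("ball",B,e)
P2=[atz(s,*ms(*p),0.010) for p in [(112,295),(320,82),(600,208),(405,437)]];print("plateside",np.round(P2,4),np.mean(P2,0))
W=[atz(t,*p,0.01) for p in [(136,77),(191,97),(168,153),(113,133)]];print("other",[np.linalg.norm(W[i]-W[(i+1)%4]) for i in range(4)])
for n,p in dict(bar=(282,216),jar=(285,170),disc=(158,227),comp=(417,259)).items(): print(n,atz(t,*p,0.02))
E
```

```text
head corners [[ 0.496  -0.2036  0.084 ]
 [ 0.5001 -0.2548  0.084 ]
 [ 0.4449 -0.2577  0.084 ]
 [ 0.4408 -0.2072  0.084 ]]  mean [ 0.47048134 -0.23079499  0.084     ]
sizes [np.float64(0.05135737864848158), np.float64(0.055275293957697015), np.float64(0.05065758064132077), np.float64(0.05530213384696626)]
knob [ 0.59561163 -0.22100702  0.10042414] [np.float64(0.000585149620875673), np.float64(0.0005851496208757787)]
bar [[ 0.6809 -0.1902  0.06  ]
 [ 0.6846 -0.2457  0.06  ]
 [ 0.657  -0.245   0.06  ]
 [ 0.6534 -0.1918  0.06  ]] [ 0.66896907 -0.21817643  0.06      ]
knob-head [0.12513029 0.00978797 0.01642414] 0.12551251998863439 yaw 4.472696164136456
bar yaw 0.1988884225226387 3.6375984240124613
plate [[0.5826 0.217  0.01  ]
 [0.5687 0.0989 0.01  ]
 [0.4495 0.1136 0.01  ]
 [0.4649 0.2308 0.01  ]] [0.5164378  0.16507195 0.01      ] [np.float64(0.1189161045543255), np.float64(0.12006272666788044), np.float64(0.11816120070532889), np.float64(0.11844992412216687)]
ball [0.51770456 0.1670369  0.05547577] [np.float64(0.0001960513420586291), np.float64(0.00019605134205859362)]
plateside [[0.5806 0.2215 0.01  ]
 [0.5655 0.1046 0.01  ]
 [0.4468 0.1234 0.01  ]
 [0.4632 0.2385 0.01  ]] [0.51398161 0.17198253 0.01      ]
other [np.float64(0.1606673668475711), np.float64(0.16557139910219285), np.float64(0.15950797619364818), np.float64(0.16589527024938733)]
bar [0.44590954 0.00266892 0.02      ]
jar [ 0.56955458 -0.00204928  0.02      ]
disc [0.40782014 0.33161928 0.02      ]
comp [ 0.34170506 -0.35705416  0.02      ]
```

Call:
servo_tool(slide=[[0.55, 0.51, 0], [0.55, 0.51, 0], [0.55, 0.51, 0], [0.55, 0.51, 0], [0.55, 0.51, 0], [0.55, 0.51, 0], [0.55, 0.51, 0], [0.55, 0.51, 0], [0.55, 0.51, 0], [0.55, 0.51, -0.2], [0.55, 0.51, -0.2], [0.5, 0.51, -0.2]], twist=[[0, 0, -0.2], [0, 0, -0.2], [0, 0, -0.2], [0, 0, -0.2], [0, 0, -0.2], [0, 0, -0.2], [0, 0, -0.2], [0, 0, -0.2], [0, 0, -0.2], [0, 0, -0.2], [0, 0, -0.2], [0, 0, -0.2]], gripper=[0.45, 0.45, 0.45, 0.45, 0.45, 0.45, 0.45, 0.45, 0.45, 0.45, 0.45, 0.45])

```text
time_s: 1.75
tcp_pos: [0.5947, -0.2235, 0.1861]
ee_rot: [[-0.997, -0.075, 0.0], [-0.075, 0.997, -0.0], [-0.0, -0.0, -1.0]]
wrist_force: [0.7, -0.6, 1.5]
gripper_width: 0.55
```

```bash
python3 - <<'E'
from h import *
import pickle
w=r.capture("wrist"); cv2.imwrite("pics/w1.png",w["image"]);pickle.dump(w,open("w1.pkl","wb"))
for n,X in dict(knob=(.5955,-.2213,.098),head=(.4705,-.231,.084)).items(): print(n,proj(w,X))
E
```

```text
knob [281.65266236 216.34829429]
head [281.55160834  46.78040202]
```

View pics/w1.png

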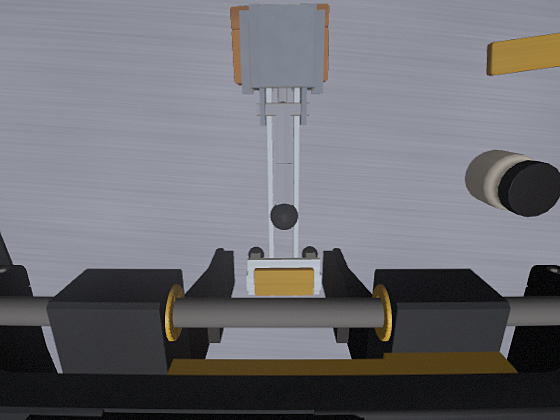

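Call:
servo_tool(slide=[[0.01, 0.05, -0.4], [0, 0, -0.5], [0, 0, -0.5], [0, 0, -0.3], [0, 0, 0], [0, 0, 0], [0, 0, 0], [0, 0, 0]], twist=[[0, 0, 0], [0, 0, 0], [0, 0, 0], [0, 0, 0], [0, 0, 0], [0, 0, 0], [0, 0, 0], [0, 0, 0]], gripper=[0.45, 0.45, 0.45, 0.45, 0.45, 0.8, 0.8, 0.8])

```text
time_s: 2.8
tcp_pos: [0.5947, -0.2217, 0.0855]
ee_rot: [[-0.997, -0.075, 0.002], [-0.075, 0.997, -0.0], [-0.002, -0.0, -1.0]]
wrist_force: [0.8, 4.0, 1.4]
gripper_width: 0.298
```

Call:
servo_tool(slide=[[0, 0, 0], [0, 0, 0]], twist=[[0, 0, 0], [0, 0, 0]], gripper=[0.8, 0.8])

```text
time_s: 3.05
tcp_pos: [0.5952, -0.2214, 0.0852]
ee_rot: [[-0.997, -0.076, 0.002], [-0.076, 0.997, -0.0], [-0.002, -0.0, -1.0]]
wrist_force: [1.9, 1.6, 1.7]
gripper_width: 0.226
```

```bash
python3 - <<'E'
from h import *
print(r.sense()['wrist_force'],r.sense()['gripper_width'])
w=r.capture("wrist"); cv2.imwrite("pics/w2.png",w["image"])
s=r.capture("side"); crop(s,215,90,120,100,6.6,"pics/s2.png")
E
```

```text
[1.91452711 1.61721711 1.66736006] 0.22595800029503593
```

View pics/w2.png

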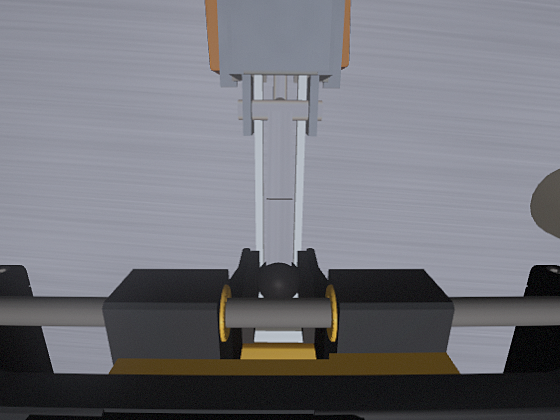

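View pics/s2.png

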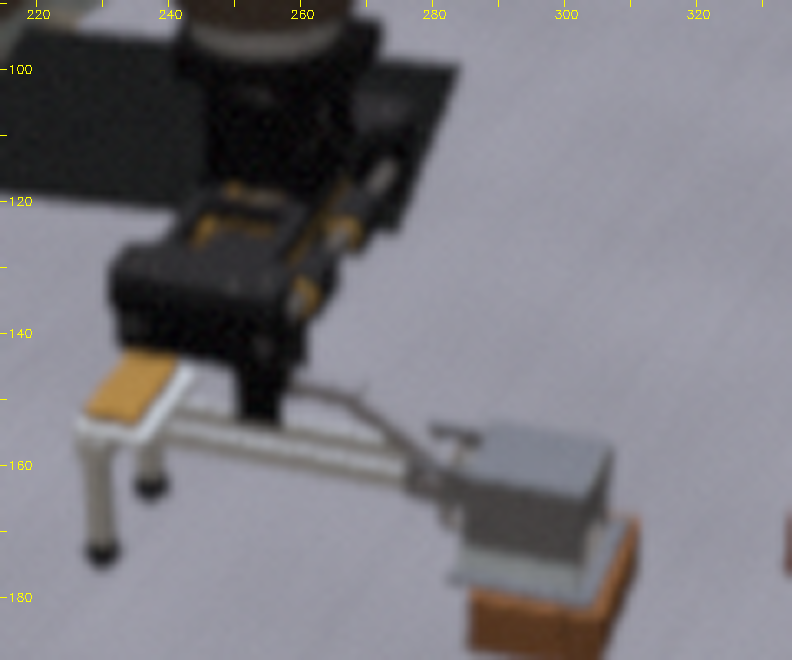

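Call:
servo_tool(slide=[[-0.034, -0.003, 0.086], [-0.034, -0.003, 0.086], [-0.045, -0.003, 0.081], [-0.045, -0.003, 0.081], [-0.055, -0.004, 0.075], [-0.055, -0.004, 0.075], [-0.064, -0.005, 0.067], [-0.064, -0.005, 0.067], [-0.073, -0.005, 0.058], [-0.073, -0.005, 0.058], [0, 0, 0]], twist=[[0, 0, 0], [0, 0, 0], [0, 0, 0], [0, 0, 0], [0, 0, 0], [0, 0, 0], [0, 0, 0], [0, 0, 0], [0, 0, 0], [0, 0, 0], [0, 0, 0]], gripper=[0.8, 0.8, 0.8, 0.8, 0.8, 0.8, 0.8, 0.8, 0.8, 0.8, 0.8])

```text
time_s: 4.53
tcp_pos: [0.561, -0.2241, 0.1286]
ee_rot: [[-0.997, -0.075, -0.001], [-0.075, 0.997, 0.0], [0.001, 0.0, -1.0]]
wrist_force: [-0.8, -0.2, -4.7]
gripper_width: 0.232
```

```bash
python3 - <<'E'
from h import *
s=r.capture("side"); crop(s,215,90,120,100,6.6,"pics/s3.png")
w=r.capture("wrist"); cv2.imwrite("pics/w3.png",w["image"])
E
```

```text
(no output)
```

View pics/s3.png

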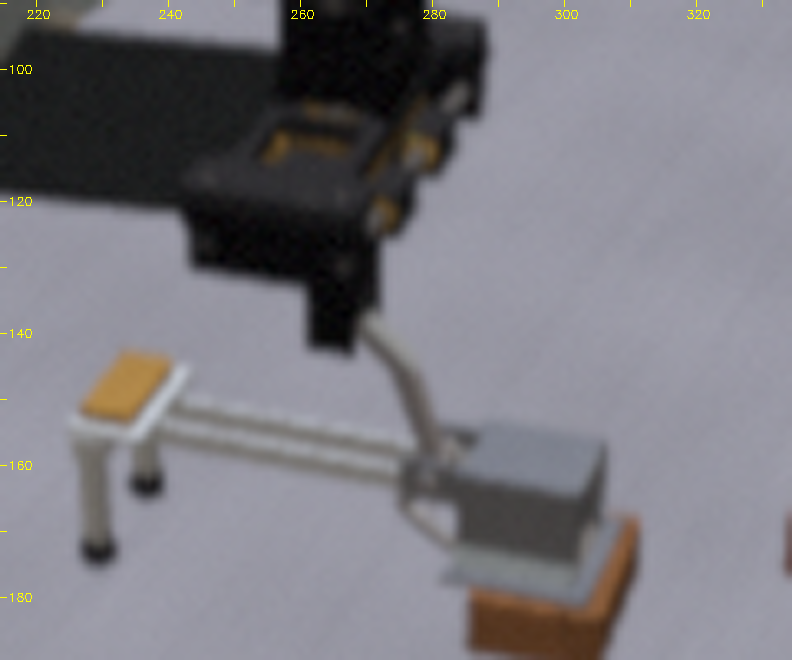

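View pics/w3.png

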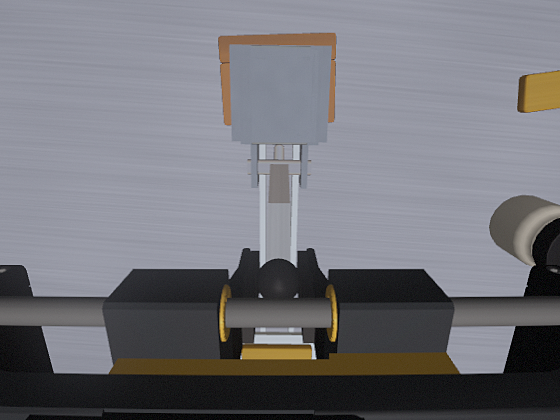

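Call:
servo_tool(slide=[[-0.08, -0.006, 0.048], [-0.08, -0.006, 0.048], [-0.05, -0.003, 0.02], [0, 0, 0], [0, 0, 0], [0, 0, 0], [0, 0, 0]], twist=[[0, 0, 0], [0, 0, 0], [0, 0, 0], [0, 0, 0], [0, 0, 0], [0, 0, 0], [0, 0, 0]], gripper=[0.8, 0.8, 0.8, 0.8, 0.6, 0.45, 0.45])

```text
time_s: 5.5
tcp_pos: [0.5492, -0.2252, 0.1361]
ee_rot: [[-0.997, -0.076, 0.0], [-0.076, 0.997, -0.0], [-0.0, -0.0, -1.0]]
wrist_force: [-0.1, -0.4, -0.4]
gripper_width: 0.487
```

```bash
python3 - <<'E'
from h import *
import pickle
s=r.capture("side"); crop(s,215,90,120,100,6.6,"pics/s4.png")
w=r.capture("wrist"); cv2.imwrite("pics/w4.png",w["image"])
pickle.dump((s,w),open("c4.pkl","wb"))
print(r.sense()['tcp_pos'])
E
```

```text
[ 0.54916568 -0.22510539  0.13582672]
```

View pics/s4.png

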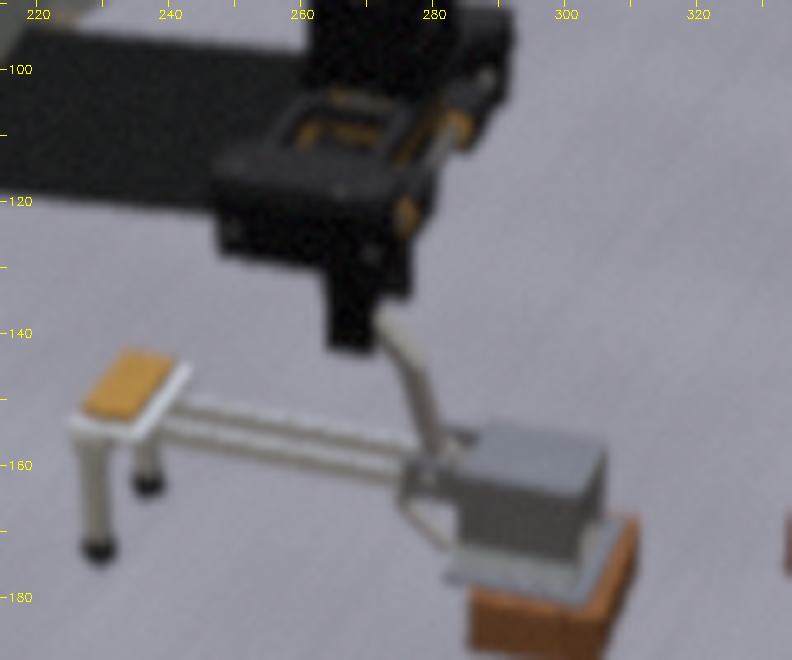

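View pics/w4.png

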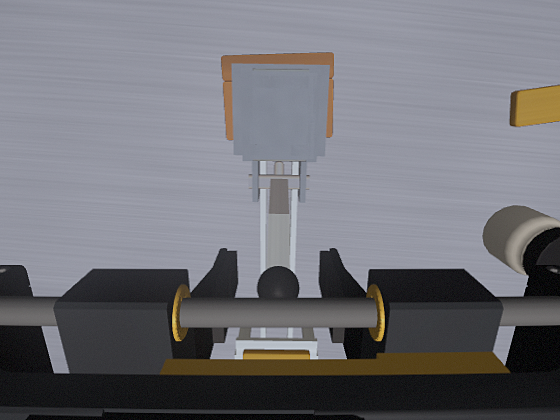

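Call:
servo_tool(slide=[[0, 0, 0.4], [0, 0, 0.8], [0, 0, 0.5], [-0.3, 0, 0], [-0.3, 0, 0], [-0.3, 0, 0], [-0.1, 0, 0]], twist=[[0, 0, 0], [0, 0, 0], [0, 0, 0], [0, 0, 0], [0, 0, 0], [0, 0, 0], [0, 0, 0]], gripper=[0.4, 0.2, 0, 0, 0, 0, 0])

```text
time_s: 6.48
tcp_pos: [0.4884, -0.2251, 0.2379]
ee_rot: [[-0.997, -0.075, 0.0], [-0.075, 0.997, -0.0], [-0.0, -0.0, -1.0]]
wrist_force: [0.1, -0.8, 0.5]
gripper_width: 0.992
```

```bash
python3 - <<'E'
from h import *
import pickle
s=r.capture("side"); crop(s,215,90,120,100,6.6,"pics/s5.png")
w=r.capture("wrist"); cv2.imwrite("pics/w5.png",w["image"])
t=r.capture("top"); crop(t,320,110,100,130,4.6,"pics/t5.png")
pickle.dump((s,w,t),open("c5.pkl","wb"))
print(r.sense()['tcp_pos'])
E
```

```text
[ 0.48943202 -0.22510264  0.23781401]
```

View pics/s5.png

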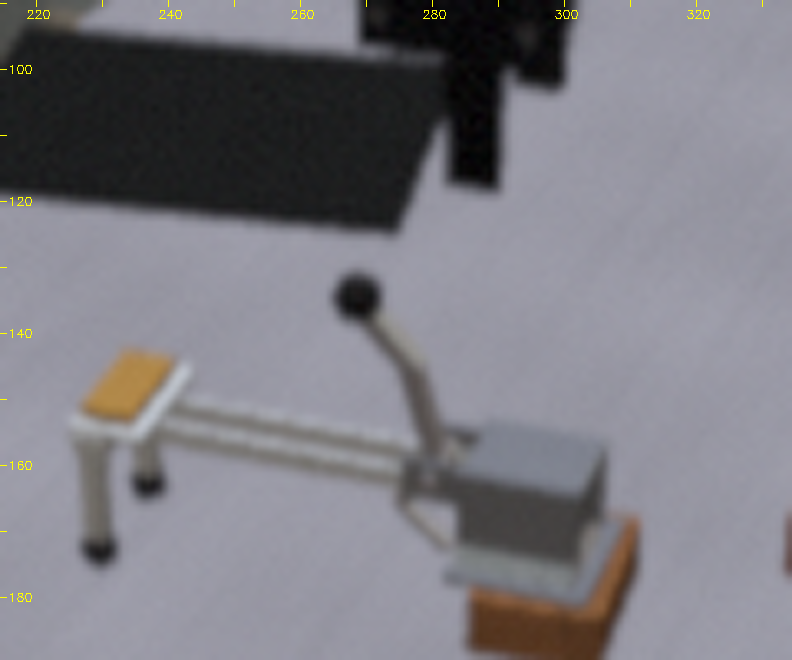

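View pics/w5.png

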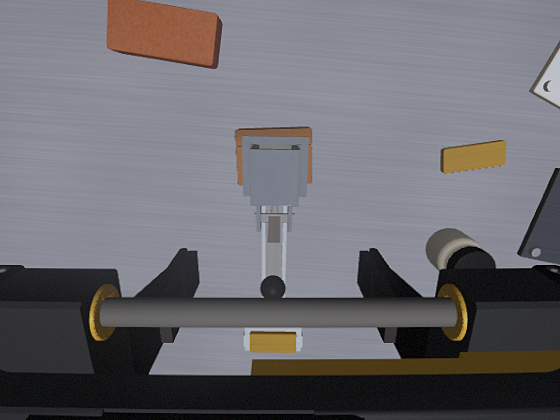

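View pics/t5.png

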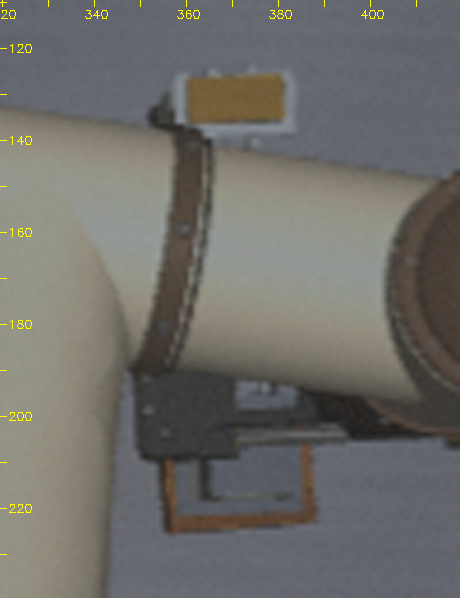

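```bash
python3 - <<'E'
from h import *
import pickle
s,w,t=pickle.load(open("c5.pkl","rb"))
crop(w,220,115,110,100,7,"pics/w5c.png")
k,e=tri([(s,215+357/6.6-.5,90+297/6.6-.5),(w,272.5,287)]);print(k,e)
E
```

```text
[ 0.55660331 -0.22547497  0.14548737] [np.float64(0.0006775847730098505), np.float64(0.0006775847730097665)]
```

View pics/w5c.png

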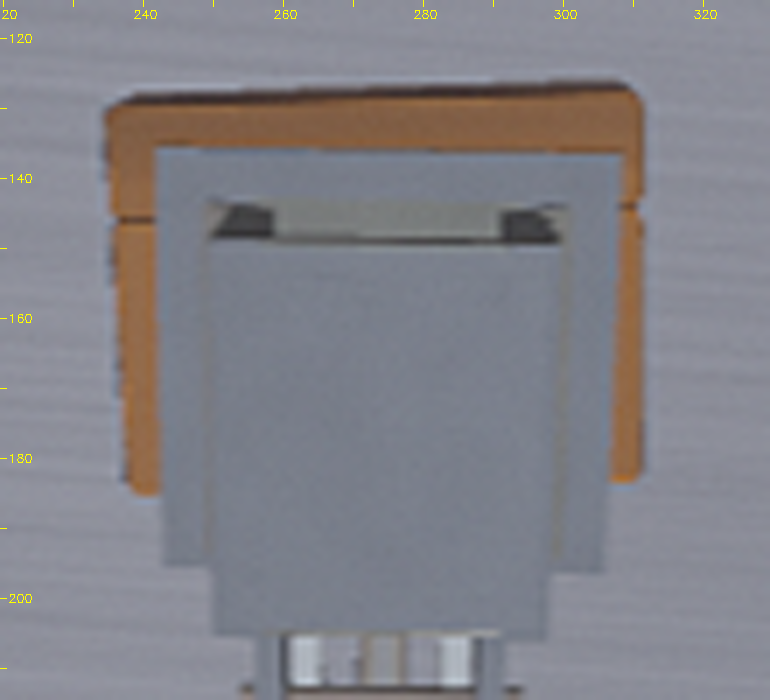

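```bash
python3 - <<'E'
from h import *
import pickle
s,w,t=pickle.load(open("c5.pkl","rb"))
f=lambda x,y,z:atz(w,220+x/7-.5,115+y/7-.5,z)
c=np.array([f(207,243,.084),f(560,243,.084),f(548,639,.084),f(212,635,.084)]);print(np.round(c,4),c.mean(0))
print([np.linalg.norm(c[i]-c[(i+1)%4]) for i in range(4)])
for a,b in ((0,3),(1,2)):
  d=c[b]-c[a];print("yaw",np.degrees(np.arctan2(d[1],d[0])))
for a,b in ((0,1),(3,2)):
  d=c[b]-c[a];print("yaw",np.degrees(np.arctan2(-d[0],d[1])))
k=np.array([.5566,-.2255,.1455]);h=c.mean(0);h[2]=.065
hinge=h+np.array([.044,.0026,.007]);d=k-hinge;print(d,np.hypot(np.hypot(d[0],d[1]),d[2]),np.arctan2(d[2],np.hypot(d[0],d[1]))-.311)
E
```

```text
[[ 0.4466 -0.2564  0.084 ]
 [ 0.4431 -0.2088  0.084 ]
 [ 0.4988 -0.2053  0.084 ]
 [ 0.5018 -0.253   0.084 ]] [ 0.4725762  -0.23086289  0.084     ]
[np.float64(0.04770230721705262), np.float64(0.05587602907134526), np.float64(0.04778826174385608), np.float64(0.055293061325351806)]
yaw 3.558455720688621
yaw 3.65062622899759
yaw 4.2950178589032175
yaw 3.5948097687914413
[0.0400238  0.00276289 0.0735    ] 0.08373642170429231 0.7601545556366942
```

Call:
servo_tool(slide=[[-0.11, -0.085, -0.5], [0, 0, -0.6], [0, 0, -0.6], [0, 0, -0.6], [0, 0, -0.5], [0, 0, -0.3], [0, 0, 0], [0, 0, 0]], twist=[[0, 0, -0.1], [0, 0, 0], [0, 0, 0], [0, 0, 0], [0, 0, 0], [0, 0, 0], [0, 0, 0], [0, 0, 0]], gripper=[0, 0, 0, 0, 0, 0, 0, 0])

```text
time_s: 7.62
tcp_pos: [0.4836, -0.2303, 0.0521]
ee_rot: [[-0.998, -0.065, 0.001], [-0.065, 0.998, -0.001], [-0.001, -0.001, -1.0]]
wrist_force: [-0.3, -0.2, -0.4]
gripper_width: 1.001
```

```bash
python3 - <<'E'
from h import *
s=r.capture("side"); crop(s,215,90,120,100,6.6,"pics/s6.png")
w=r.capture("wrist"); cv2.imwrite("pics/w6.png",w["image"])
E
```

```text
(no output)
```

View pics/s6.png

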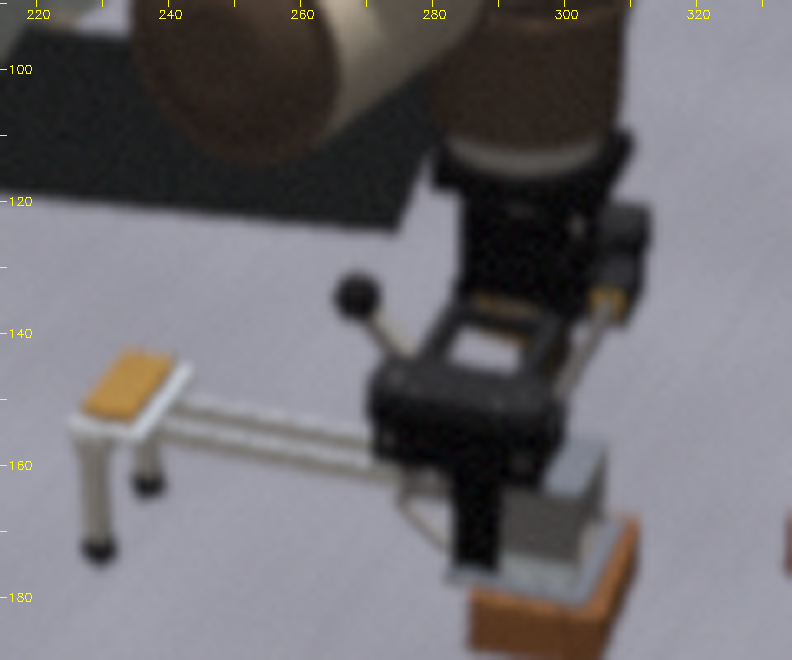

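View pics/w6.png

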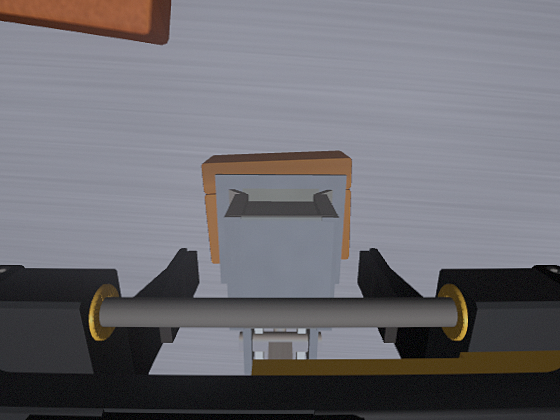

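Call:
servo_tool(slide=[[0, 0, 0], [0, 0, 0], [0, 0, 0], [0, 0, 0], [0, 0, 0]], twist=[[0, 0, 0], [0, 0, 0], [0, 0, 0], [0, 0, 0], [0, 0, 0]], gripper=[1, 1, 1, 1, 1])

```text
time_s: 8.35
tcp_pos: [0.4824, -0.2298, 0.0515]
ee_rot: [[-0.998, -0.065, -0.0], [-0.065, 0.998, 0.0], [0.0, 0.0, -1.0]]
wrist_force: [-0.7, 0.8, 1.3]
gripper_width: 0.552
```

Call:
servo_tool(slide=[[0, 0, 0.1], [0, 0, 0.15], [0, 0, 0.2], [0, 0, 0.2], [0, 0, 0.2], [0, 0, 0.2], [0, 0, 0]], twist=[[0, 0, 0], [0, 0, 0], [0, 0, 0], [0, 0, 0], [0, 0, 0], [0, 0, 0], [0, 0, 0]], gripper=[1, 1, 1, 1, 1, 1, 1])

```text
time_s: 9.22
tcp_pos: [0.4835, -0.2303, 0.116]
ee_rot: [[-0.998, -0.065, 0.003], [-0.065, 0.998, -0.001], [-0.003, -0.001, -1.0]]
wrist_force: [0.7, 0.6, -8.3]
gripper_width: 0.548
```

```bash
python3 - <<'E'
from h import *
s=r.capture("side"); crop(s,215,70,120,110,6,"pics/s7.png")
print(r.sense()['wrist_force'],r.sense()['moment'])
w=r.capture("wrist"); cv2.imwrite("pics/w7.png",w["image"])
E
```

```text
[ 0.23175429  0.3202302  -8.16784098] [ 0.00202274  0.30180732 -0.02745596]
```

View pics/s7.png

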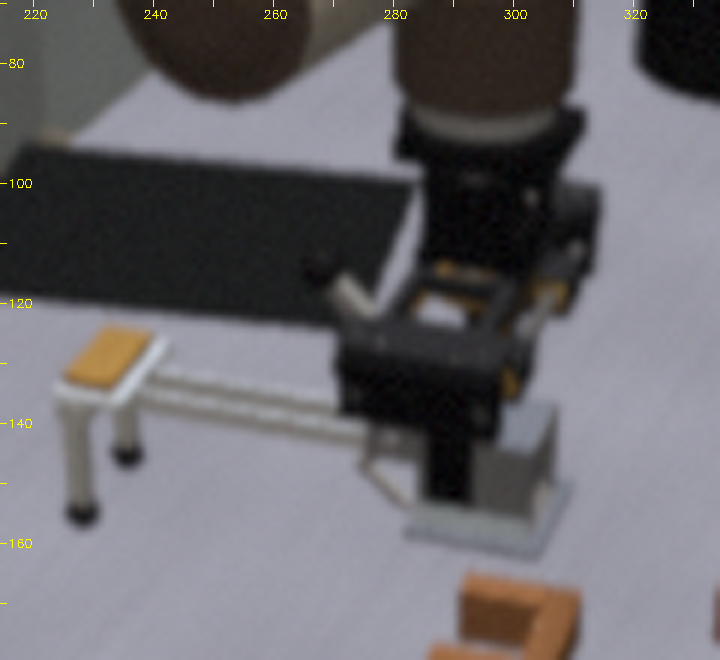

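View pics/w7.png

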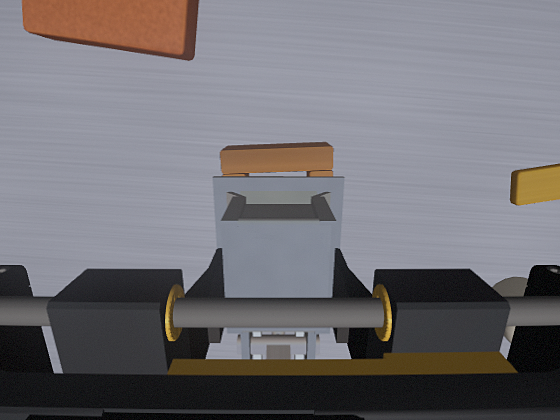

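Call:
servo_tool(slide=[[0, 0.15, 0.3], [0.1, 0.3, 0.4], [0.2, 0.45, 0.4], [0.25, 0.6, 0.2], [0.25, 0.7, 0], [0.25, 0.7, 0], [0.25, 0.7, 0], [0.25, 0.7, 0], [0.25, 0.7, 0], [0.25, 0.6, 0], [0.2, 0.5, 0], [0.1, 0.3, 0]], twist=[[0, 0, 0], [0, 0, 0], [0, 0, 0], [0, 0, 0], [0, 0, 0], [0, 0, 0], [0, 0, 0], [0, 0, 0], [0, 0, 0], [0, 0, 0], [0, 0, 0], [0, 0, 0]], gripper=[1, 1, 1, 1, 1, 1, 1, 1, 1, 1, 1, 1])

```text
time_s: 10.82
tcp_pos: [0.6232, 0.1553, 0.1908]
ee_rot: [[-0.998, -0.066, -0.003], [-0.066, 0.998, -0.001], [0.003, -0.0, -1.0]]
wrist_force: [-1.6, -0.6, -8.2]
gripper_width: 0.549
```

Call:
servo_tool(slide=[[0.1, 0.2, 0], [0, 0.1, 0], [0, 0, 0], [0, 0, 0]], twist=[[0, 0, 0], [0, 0, 0], [0, 0, 0], [0, 0, 0]], gripper=[1, 1, 1, 1])

```text
time_s: 11.32
tcp_pos: [0.6292, 0.1711, 0.1927]
ee_rot: [[-0.998, -0.064, -0.0], [-0.064, 0.998, -0.0], [0.0, -0.0, -1.0]]
wrist_force: [-0.3, 0.4, -8.1]
gripper_width: 0.55
```

```bash
python3 - <<'E'
from h import *
import pickle
w=r.capture("wrist"); cv2.imwrite("pics/w8.png",w["image"])
s=r.capture("side"); cv2.imwrite("pics/s8.png",s["image"])
pickle.dump((w,s),open("c8.pkl","wb"));print(r.sense()['tcp_pos'],r.sense()['wrist_force'],r.sense()['moment'])
E
```

```text
[0.62939089 0.1711859  0.19281252] [-0.19922616  0.23834649 -6.90317462] [-0.05028217  0.33828417 -0.02922152]
```

View pics/w8.png

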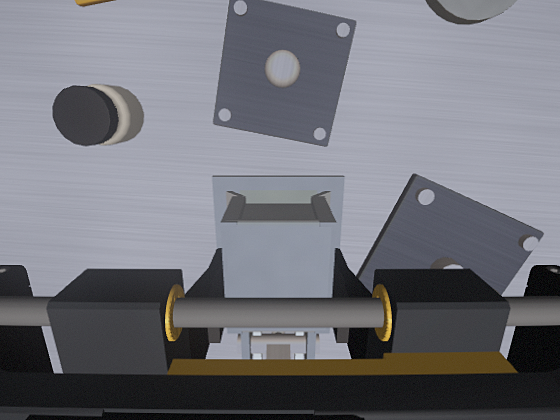

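View pics/s8.png

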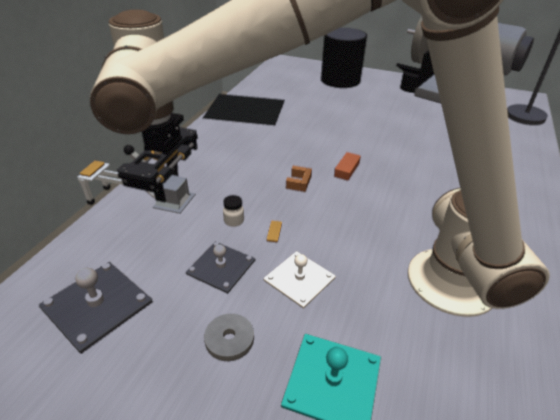

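```bash
python3 - <<'E'
from h import *
import pickle
w,s=pickle.load(open("c8.pkl","rb"))
crop(w,200,0,170,155,4.6,"pics/w8c.png")
crop(w,200,160,170,90,4.6,"pics/w8h.png")
crop(s,170,230,100,70,7,"pics/s8c.png")
E
```

```text
(no output)
```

View pics/w8c.png

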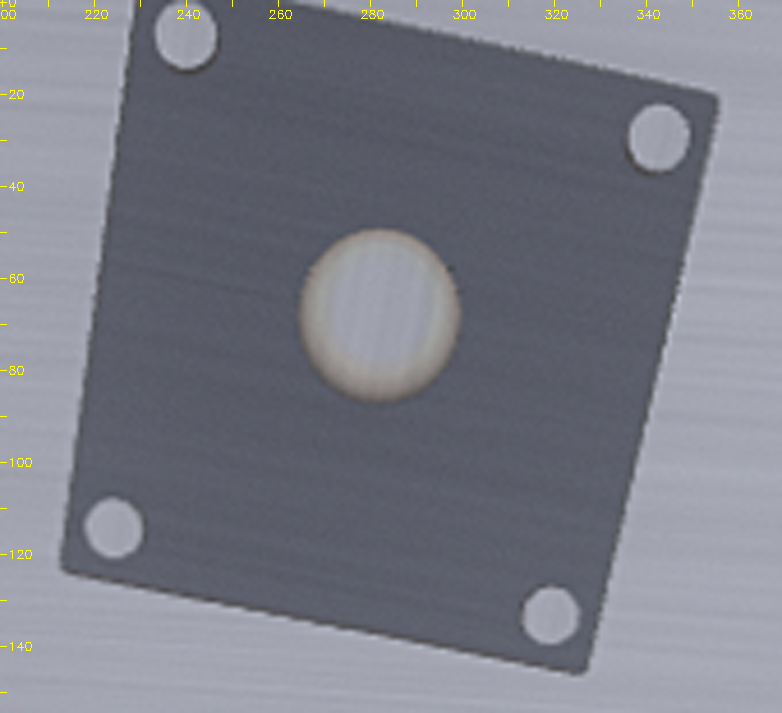

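View pics/w8h.png

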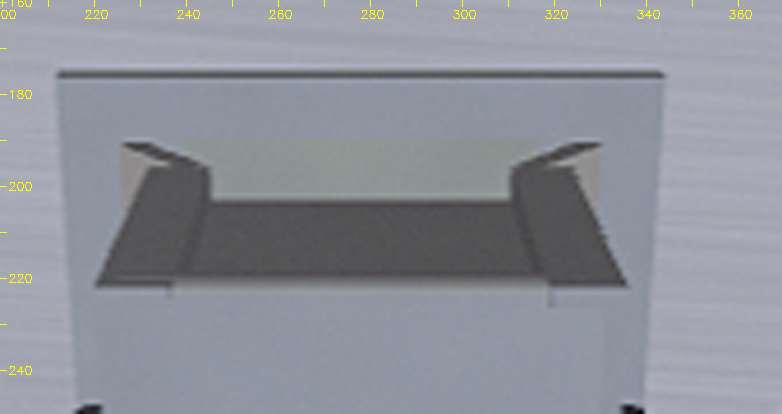

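View pics/s8c.png

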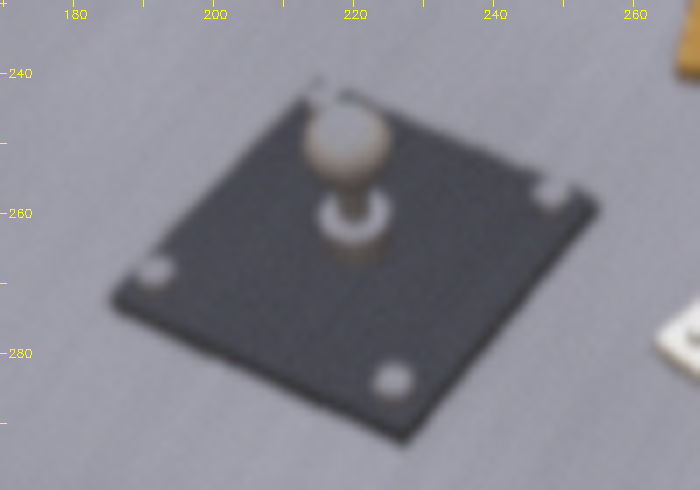

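```bash
python3 - <<'E'
from h import *
import pickle
w,s=pickle.load(open("c8.pkl","rb"))
t,_=pickle.load(open("c0.pkl","rb"))
L=lambda p,q:np.cross([*p,1],[*q,1])
x=np.cross(L((186,37),(551,615)),L((659,138),(113,527)));x=x[:2]/x[2];print("diag",x)
f=lambda p:(200+p[0]/4.6-.5,p[1]/4.6-.5)
print("screw ctr",atz(w,*f(x),.012))
sc=[atz(w,*f(p),.012) for p in [(186,37),(659,138),(551,615),(113,527)]]; print(np.round(sc,4),[np.linalg.norm(sc[i]-sc[(i+1)%4]) for i in range(4)])
o,d=ray(w,*f((379,315)))
c=atz(w,*f(x),.012)
for z in (.045,.05,.055,.06,.065,.07): print(z,atz(w,*f((379,315)),z))
# top diag
xt=np.cross(L((221,146),(458,470)),L((502,188),(175,427)));xt=xt[:2]/xt[2];g=lambda p:(180+p[0]/8-.5,150+p[1]/8-.5)
print("top screw ctr",atz(t,*g(xt),.012))
for z in (.05,.055,.06,.065,.07):print(z,atz(t,*g((321,293)),z))
hs=lambda p:(170+p[0]/7-.5,230+p[1]/7-.5)
xs=np.cross(L((156,271),(550,191)),L((323,97),(393,380)));xs=xs[:2]/xs[2]
print("side screw ctr",atz(s,*hs(xs),.012))
for z in (.05,.055,.06,.065,.07):print(z,atz(s,*hs((347,143)),z))
print(tri([(w,*f((379,315))),(t,*g((321,293))),(s,*hs((347,143)))]))
print(tri([(w,*f((379,315))),(t,*g((321,293)))]),tri([(w,*f((379,315))),(s,*hs((347,143)))]))
# head
h=lambda p:(200+p[0]/4.6-.5,160+p[1]/4.6-.5)
for p in [(95,286),(628,286)]:
  print("head corner",atz(w,*h(p),.1928+.0135+.019))
print(w["R"].T@-w["t"], "tcp .6294 .1712 .1928")
E
```

```text
diag [376.76124465 339.08219016]
screw ctr [0.51594741 0.16628557 0.012     ]
[[0.4619 0.1245 0.012 ]
 [0.474  0.2209 0.012 ]
 [0.57   0.2083 0.012 ]
 [0.5575 0.1118 0.012 ]] [np.float64(0.0970848131892475), np.float64(0.0968336749274454), np.float64(0.09734876902553095), np.float64(0.09641707915483091)]
0.045 [0.51462138 0.166311   0.045     ]
0.05 [0.51513614 0.16629187 0.05      ]
0.055 [0.51565089 0.16627273 0.055     ]
0.06 [0.51616564 0.1662536  0.06      ]
0.065 [0.5166804  0.16623447 0.065     ]
0.07 [0.51719515 0.16621533 0.07      ]
top screw ctr [0.51771639 0.1665091  0.012     ]
0.05 [0.51813159 0.1676803  0.05      ]
0.055 [0.51757596 0.16701963 0.055     ]
0.06 [0.51702033 0.16635897 0.06      ]
0.065 [0.5164647  0.16569831 0.065     ]
0.07 [0.51590907 0.16503764 0.07      ]
side screw ctr [0.51837922 0.1662923  0.012     ]
0.05 [0.52041029 0.16316446 0.05      ]
0.055 [0.51771706 0.16750402 0.055     ]
0.06 [0.51502383 0.17184357 0.06      ]
0.065 [0.51233061 0.17618312 0.065     ]
0.07 [0.50963738 0.18052268 0.07      ]
(array([0.51696202, 0.16694791, 0.05530776]), [np.float64(0.0014414988190657875), np.float64(0.0005766337789888465), np.float64(0.0009735354560163588)])
(array([0.51658113, 0.16609228, 0.06315736]), [np.float64(0.00017422598570206117), np.float64(0.00017422598570221795)]) (array([0.51664941, 0.16697614, 0.05529989]), [np.float64(0.0011930792687751296), np.float64(0.0011930792687751984)])
head corner [0.59378379 0.14403719 0.2253    ]
head corner [0.59069798 0.19201689 0.2253    ]
[0.54653452 0.1651248  0.35498497] tcp .6294 .1712 .1928
```

Call:
servo_tool(slide=[[-0.2, 0, 0], [-0.35, -0.02, 0], [-0.4, -0.02, 0], [-0.4, -0.02, 0], [-0.27, 0, -0.2], [-0.1, 0, -0.4], [0, 0, -0.4], [0, 0, -0.3], [0, 0, -0.1], [0, 0, 0], [0, 0, 0]], twist=[[0, 0, 0], [0, 0, 0], [0, 0, 0], [0, 0, 0], [0, 0, 0], [0, 0, 0], [0, 0, 0], [0, 0, 0], [0, 0, 0], [0, 0, 0], [0, 0, 0]], gripper=[1, 1, 1, 1, 1, 1, 1, 1, 1, 1, 1])

```text
time_s: 12.8
tcp_pos: [0.527, 0.1687, 0.1097]
ee_rot: [[-0.998, -0.065, 0.002], [-0.065, 0.998, 0.001], [-0.002, 0.001, -1.0]]
wrist_force: [-1.0, -0.7, -7.1]
gripper_width: 0.55
```

```bash
python3 - <<'E'
from h import *
import pickle
w=r.capture("wrist"); cv2.imwrite("pics/w9.png",w["image"])
s=r.capture("side"); crop(s,130,150,150,130,5,"pics/s9.png")
pickle.dump((w,s),open("c9.pkl","wb"));q=r.sense();print(q['tcp_pos'],q['wrist_force'],q['moment'])
E
```

```text
[0.52684473 0.16859179 0.10951491] [-0.55259488  0.37423546 -7.4791298 ] [-0.03802154  0.29124286 -0.01737585]
```

View pics/w9.png

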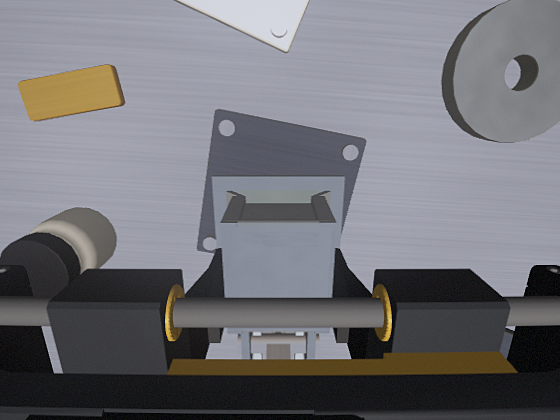

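View pics/s9.png

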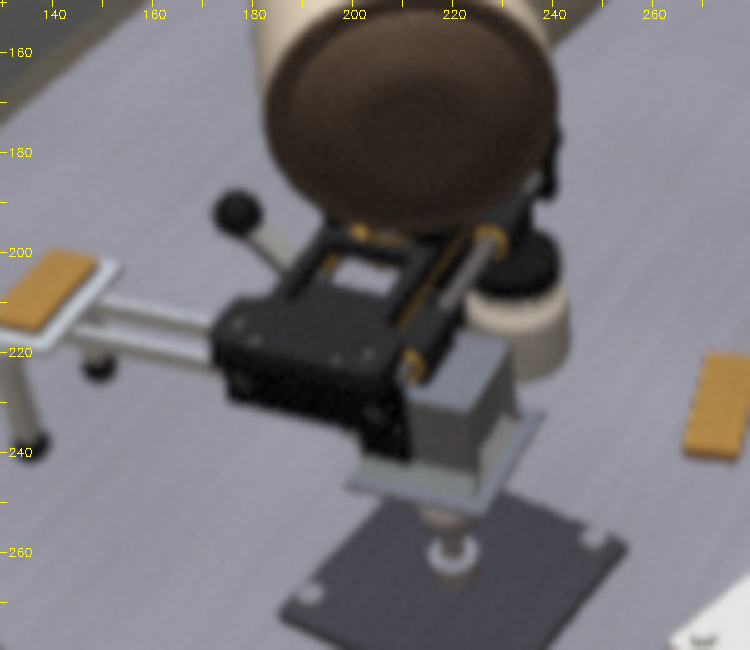

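```bash
python3 - <<'E'
from h import *
import pickle
w,s=pickle.load(open("c9.pkl","rb"))
crop(w,190,100,190,160,4.2,"pics/w9c.png")
E
```

```text
(no output)
```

View pics/w9c.png

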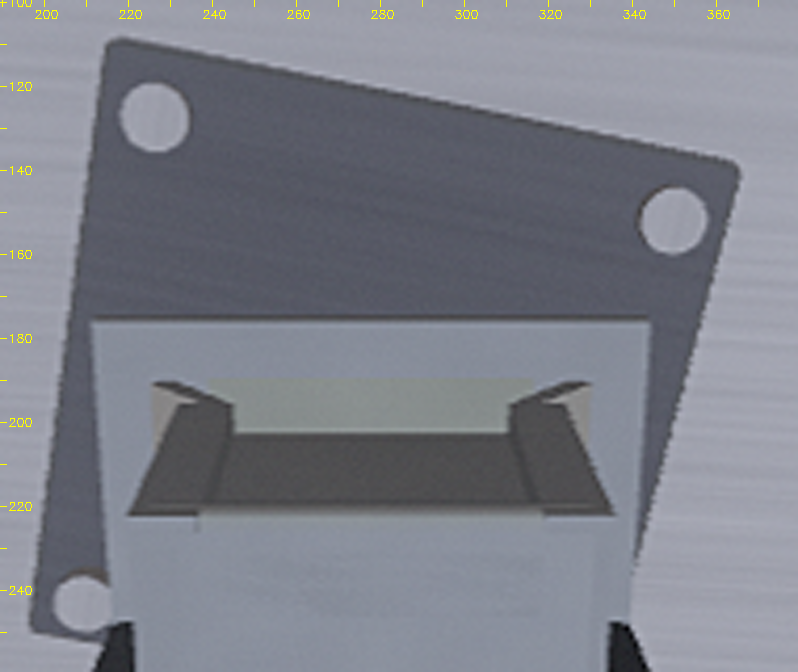

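```bash
python3 - <<'E'
from h import *
import pickle
w,s=pickle.load(open("c9.pkl","rb"))
f=lambda p:(190+p[0]/4.2-.5,100+p[1]/4.2-.5)
A=[atz(w,*f(p),.012) for p in [(155,117),(674,220),(85,603)]]
print(np.round(A,4),np.linalg.norm(A[0]-A[1]),np.linalg.norm(A[0]-A[2]))
print("plate ctr",(A[1]+A[2])/2)
c=[atz(w,*f(p),.1095+.0135+.019) for p in [(128,516),(614,516)]];m=(c[0]+c[1])/2
print("width",np.linalg.norm(c[0]-c[1]),"front mid",m,"head",m+.028*np.array([.998,.065,0]))
E
```

```text
[[0.4626 0.1243 0.012 ]
 [0.4749 0.2209 0.012 ]
 [0.5592 0.112  0.012 ]] 0.09731985332589717 0.09743928923868983
plate ctr [0.51705572 0.16641173 0.012     ]
width 0.0481191030221112 front mid [0.4903121  0.16545998 0.142     ] head [0.5182561  0.16727998 0.142     ]
```

Call:
servo_tool(slide=[[-0.02, -0.015, -0.05], [0, 0, -0.1], [0, 0, -0.1], [0, 0, -0.1], [0, 0, -0.1], [0, 0, 0]], twist=[[0, 0, 0], [0, 0, 0], [0, 0, 0], [0, 0, 0], [0, 0, 0], [0, 0, 0]], gripper=[1, 1, 1, 1, 1, 1])

```text
time_s: 13.65
tcp_pos: [0.5247, 0.1671, 0.0808]
ee_rot: [[-0.998, -0.065, -0.001], [-0.065, 0.998, -0.001], [0.002, -0.001, -1.0]]
wrist_force: [0.8, -0.1, -8.0]
gripper_width: 0.551
```

Call:
servo_tool(slide=[[0, 0, -0.05], [0, 0, -0.05], [0, 0, -0.05], [0, 0, 0]], twist=[[0, 0, 0], [0, 0, 0], [0, 0, 0], [0, 0, 0]], gripper=[1, 1, 1, 1])

```text
time_s: 14.15
tcp_pos: [0.5249, 0.1673, 0.0722]
ee_rot: [[-0.998, -0.065, -0.001], [-0.065, 0.998, -0.0], [0.001, -0.0, -1.0]]
wrist_force: [-0.5, 0.2, -6.3]
gripper_width: 0.548
```

Call:
servo_tool(slide=[[0, 0, -0.03], [0, 0, -0.03], [0, 0, 0]], twist=[[0, 0, 0], [0, 0, 0], [0, 0, 0]], gripper=[1, 1, 1])

```text
time_s: 14.52
tcp_pos: [0.525, 0.1673, 0.0688]
ee_rot: [[-0.998, -0.065, -0.0], [-0.065, 0.998, -0.0], [0.0, -0.0, -1.0]]
wrist_force: [-1.3, 0.4, -7.4]
gripper_width: 0.551
```

Call:
servo_tool(slide=[[0, 0, -0.03], [0, 0, -0.03], [0, 0, 0]], twist=[[0, 0, 0], [0, 0, 0], [0, 0, 0]], gripper=[1, 1, 1])

```text
time_s: 14.9
tcp_pos: [0.525, 0.1673, 0.0651]
ee_rot: [[-0.998, -0.065, -0.001], [-0.065, 0.998, -0.0], [0.001, -0.0, -1.0]]
wrist_force: [0.2, 0.8, -7.7]
gripper_width: 0.549
```

Call:
servo_tool(slide=[[0, 0, -0.03], [0, 0, 0]], twist=[[0, 0, 0], [0, 0, 0]], gripper=[1, 1])

```text
time_s: 15.15
tcp_pos: [0.525, 0.1673, 0.0634]
ee_rot: [[-0.998, -0.065, -0.0], [-0.065, 0.998, -0.0], [0.0, -0.0, -1.0]]
wrist_force: [0.6, -0.6, -7.1]
gripper_width: 0.552
```

Call:
servo_tool(slide=[[0, 0, -0.03], [0, 0, 0]], twist=[[0, 0, 0], [0, 0, 0]], gripper=[1, 1])

```text
time_s: 15.4
tcp_pos: [0.525, 0.1673, 0.0616]
ee_rot: [[-0.998, -0.065, -0.0], [-0.065, 0.998, -0.0], [0.0, -0.0, -1.0]]
wrist_force: [0.5, -1.2, -7.0]
gripper_width: 0.551
```

Call:
servo_tool(slide=[[0, 0, -0.03], [0, 0, 0]], twist=[[0, 0, 0], [0, 0, 0]], gripper=[1, 1])

```text
time_s: 15.65
tcp_pos: [0.5255, 0.1678, 0.0602]
ee_rot: [[-0.998, -0.065, 0.001], [-0.065, 0.998, 0.001], [-0.001, 0.001, -1.0]]
wrist_force: [-1.0, 0.9, -5.8]
gripper_width: 0.551
```

Call:
servo_tool(slide=[[0, 0, -0.025], [0, 0, 0]], twist=[[0, 0, 0], [0, 0, 0]], gripper=[1, 1])

```text
time_s: 15.9
tcp_pos: [0.5259, 0.1677, 0.0594]
ee_rot: [[-0.998, -0.066, 0.002], [-0.066, 0.998, 0.001], [-0.002, 0.001, -1.0]]
wrist_force: [-0.8, 0.6, 1.1]
gripper_width: 0.552
```

Call:
servo_tool(slide=[[0, 0, -0.025], [0, 0, 0]], twist=[[0, 0, 0], [0, 0, 0]], gripper=[1, 1])

```text
time_s: 16.15
tcp_pos: [0.5264, 0.1679, 0.0583]
ee_rot: [[-0.998, -0.066, 0.003], [-0.066, 0.998, 0.001], [-0.003, 0.001, -1.0]]
wrist_force: [-0.4, -0.7, 2.3]
gripper_width: 0.549
```

Call:
servo_tool(slide=[[0, 0, -0.02], [0, 0, 0]], twist=[[0, 0, 0], [0, 0, 0]], gripper=[1, 1])

```text
time_s: 16.4
tcp_pos: [0.5266, 0.1679, 0.0578]
ee_rot: [[-0.998, -0.066, 0.004], [-0.066, 0.998, 0.001], [-0.004, 0.001, -1.0]]
wrist_force: [-3.2, -0.6, 9.4]
gripper_width: 0.553
```

```bash
python3 - <<'E'
from h import *
w=r.capture("wrist"); cv2.imwrite("pics/w10.png",w["image"])
s=r.capture("side"); crop(s,130,150,150,130,5,"pics/s10.png")
q=r.sense();print(q['tcp_pos'],q['wrist_force'],q['moment'])
E
```

```text
[0.52656286 0.16791137 0.0578624 ] [-3.35482159 -1.42096441  9.46894939] [-0.18164864  0.85767039 -0.06428568]
```

View pics/s10.png

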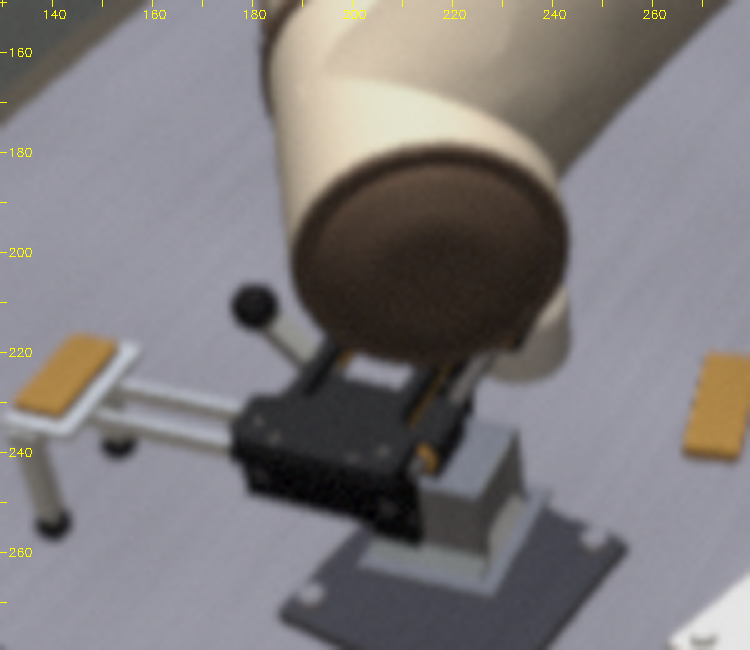

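View pics/w10.png

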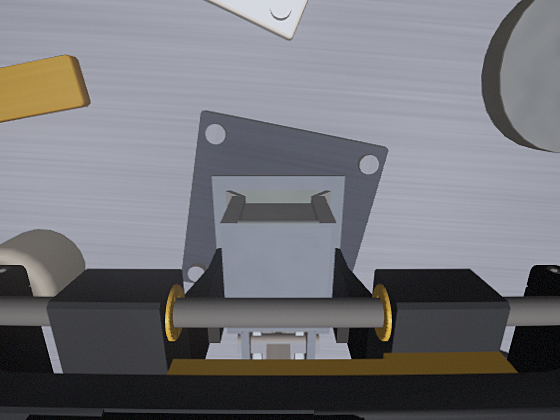

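Call:
servo_tool(slide=[[-0.02, -0.005, -0.015], [0, 0, 0]], twist=[[0, 0, 0], [0, 0, 0]], gripper=[1, 1])

```text
time_s: 16.75
tcp_pos: [0.5265, 0.168, 0.0578]
ee_rot: [[-0.998, -0.066, 0.006], [-0.066, 0.998, 0.002], [-0.006, 0.002, -1.0]]
wrist_force: [-1.0, -0.9, 11.7]
gripper_width: 0.552
```

Call:
servo_tool(slide=[[0, 0, -0.015], [0, 0, 0]], twist=[[0, 0, 0], [0, 0, 0]], gripper=[1, 1])

```text
time_s: 17.0
tcp_pos: [0.5267, 0.1681, 0.0566]
ee_rot: [[-0.998, -0.066, 0.007], [-0.066, 0.998, 0.002], [-0.007, 0.002, -1.0]]
wrist_force: [-1.3, -0.7, 9.7]
gripper_width: 0.553
```

Call:
servo_tool(slide=[[0, 0, -0.015], [0, 0, 0]], twist=[[0, 0, 0], [0, 0, 0]], gripper=[1, 1])

```text
time_s: 17.25
tcp_pos: [0.5266, 0.1682, 0.0553]
ee_rot: [[-0.998, -0.066, 0.007], [-0.066, 0.998, 0.003], [-0.007, 0.002, -1.0]]
wrist_force: [-0.7, -0.6, 6.6]
gripper_width: 0.551
```

Call:
servo_tool(slide=[[0, 0, -0.015], [0, 0, 0]], twist=[[0, 0, 0], [0, 0, 0]], gripper=[1, 1])

```text
time_s: 17.5
tcp_pos: [0.526, 0.168, 0.0531]
ee_rot: [[-0.998, -0.066, 0.005], [-0.066, 0.998, 0.002], [-0.005, 0.002, -1.0]]
wrist_force: [3.2, 0.7, 0.7]
gripper_width: 0.546
```

Call:
servo_tool(slide=[[0, 0, -0.02], [0, 0, 0]], twist=[[0, 0, 0], [0, 0, 0]], gripper=[1, 1])

```text
time_s: 17.75
tcp_pos: [0.5247, 0.1676, 0.0504]
ee_rot: [[-0.998, -0.065, 0.002], [-0.065, 0.998, 0.001], [-0.002, 0.001, -1.0]]
wrist_force: [4.3, 2.2, -5.3]
gripper_width: 0.551
```

Call:
servo_tool(slide=[[0, 0, -0.02], [0, 0, 0]], twist=[[0, 0, 0], [0, 0, 0]], gripper=[1, 1])

```text
time_s: 18.0
tcp_pos: [0.5237, 0.1673, 0.049]
ee_rot: [[-0.998, -0.065, -0.001], [-0.065, 0.998, 0.0], [0.001, 0.0, -1.0]]
wrist_force: [2.4, 1.1, -5.5]
gripper_width: 0.545
```

Call:
servo_tool(slide=[[0, 0, -0.02], [0, 0, 0]], twist=[[0, 0, 0], [0, 0, 0]], gripper=[1, 1])

```text
time_s: 18.25
tcp_pos: [0.5237, 0.1672, 0.0487]
ee_rot: [[-0.998, -0.065, -0.0], [-0.065, 0.998, 0.0], [0.0, 0.0, -1.0]]
wrist_force: [1.4, 2.6, -1.8]
gripper_width: 0.548
```

Call:
servo_tool(slide=[[0, 0, -0.02], [0, 0, 0]], twist=[[0, 0, 0], [0, 0, 0]], gripper=[1, 1])

```text
time_s: 18.5
tcp_pos: [0.5238, 0.1672, 0.0486]
ee_rot: [[-0.998, -0.065, 0.0], [-0.065, 0.998, -0.0], [-0.0, -0.0, -1.0]]
wrist_force: [-2.6, 2.5, 6.7]
gripper_width: 0.548
```

```bash
python3 - <<'E'
from h import *
w=r.capture("wrist"); cv2.imwrite("pics/w11.png",w["image"])
s=r.capture("side"); crop(s,130,150,150,130,5,"pics/s11.png")
q=r.sense();print(q['tcp_pos'],q['wrist_force'],q['moment'])
E
```

```text
[0.52374433 0.16722046 0.04863   ] [-2.24038761  2.93568842  5.968067  ] [0.72039951 0.38672777 0.02855843]
```

View pics/s11.png

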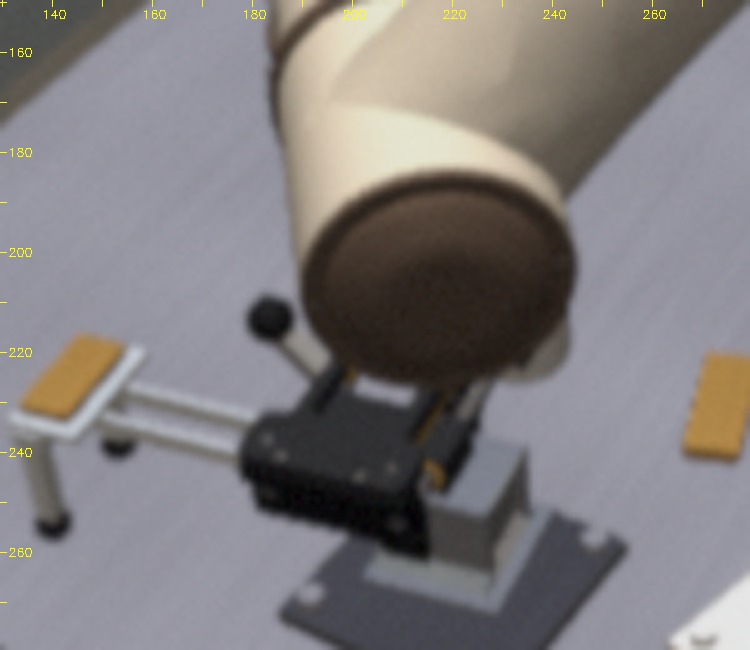

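View pics/w11.png

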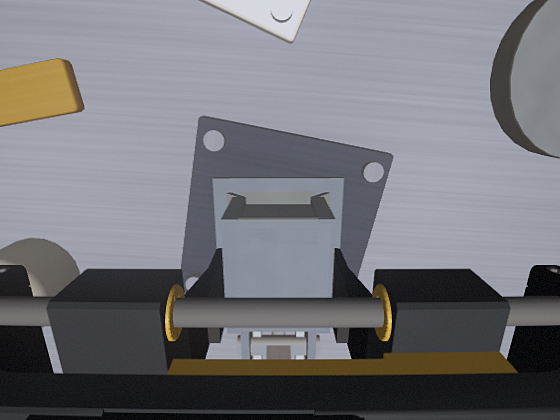

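Call:
servo_tool(slide=[[-0.004, 0.005, -0.015], [0, 0, 0]], twist=[[0, 0, 0], [0, 0, 0]], gripper=[1, 1])

```text
time_s: 18.85
tcp_pos: [0.5238, 0.1673, 0.0486]
ee_rot: [[-0.998, -0.066, 0.001], [-0.066, 0.998, -0.0], [-0.001, -0.0, -1.0]]
wrist_force: [-3.1, 0.9, 10.4]
gripper_width: 0.549
```

Call:
servo_tool(slide=[[0, 0, -0.02], [0, 0, 0], [0, 0, 0]], twist=[[0, 0, 0], [0, 0, 0], [0, 0, 0]], gripper=[1, 1, 1])

```text
time_s: 19.23
tcp_pos: [0.5251, 0.1675, 0.0473]
ee_rot: [[-0.998, -0.066, 0.003], [-0.066, 0.998, 0.001], [-0.003, 0.0, -1.0]]
wrist_force: [0.9, 1.2, 6.0]
gripper_width: 0.549
```

```bash
python3 - <<'E'
from h import *
import pickle
w=r.capture("wrist"); cv2.imwrite("pics/w12.png",w["image"])
s=r.capture("side"); crop(s,200,220,60,60,10,"pics/s12.png")
pickle.dump((w,s),open("c12.pkl","wb"))
crop(w,190,100,190,160,4.2,"pics/w12c.png")
q=r.sense();print(q['tcp_pos'],q['wrist_force'],q['moment'])
E
```

```text
[0.52516794 0.16755033 0.04725712] [ 0.39209296 -0.46489398  6.94671335] [-0.00179989 -0.64874108 -0.02055789]
```

View pics/s12.png

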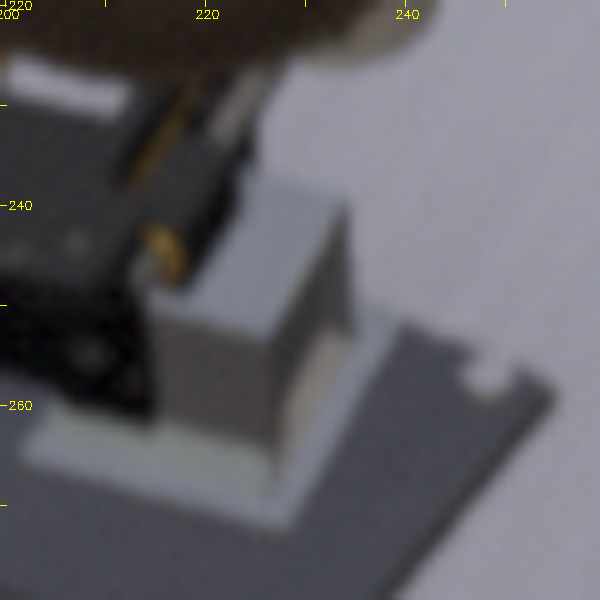

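View pics/w12c.png

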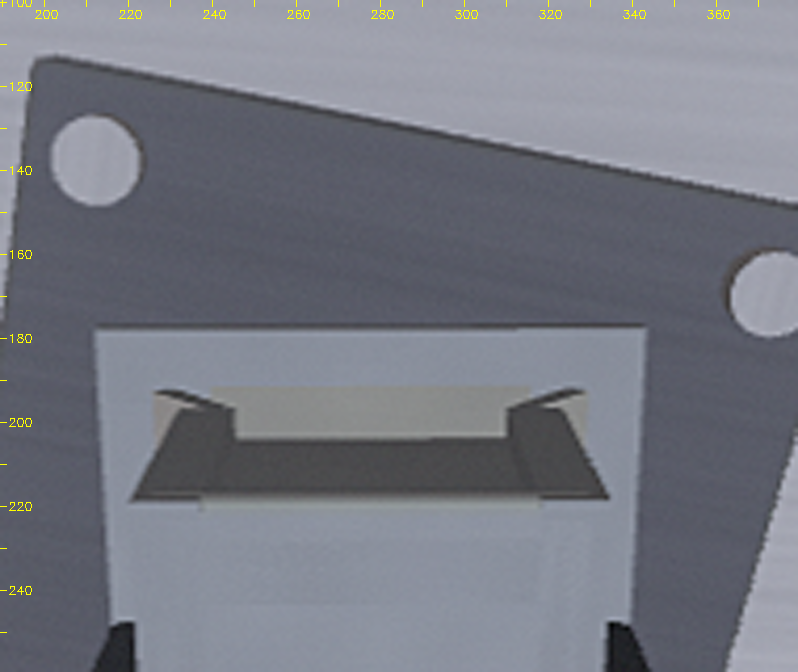

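```bash
cat > fit.py <<'E'
from h import *
import pickle
from scipy.optimize import least_squares
f=lambda p:(190+p[0]/4.2-.5,100+p[1]/4.2-.5)
# model pts in head frame: front top corners, skirt front bottom corners
M=np.array([[-.028,-.024,.019],[-.028,.024,.019]])
from scipy.spatial.transform import Rotation as Ro
def fit(w,tcp,pts,x0=None):
    T=np.array(pts)
    def mod(p):
        # p: head x,z in tool/world offset, y, pitch, yaw ; skirt front edge at -.036,+-.036,zs
        R=Ro.from_euler('zy',[p[4],p[3]]).as_matrix()
        Q=np.vstack([M,[[-.036,-.036,-.032],[-.036,.036,-.032]]])
        return [proj(w,R@q+np.array([p[0],p[1],p[2]])) for q in Q]
    res=least_squares(lambda p:(np.array(mod(p))-T).ravel(),[tcp[0]-.01,tcp[1],tcp[2]+.0135,0,.065])
    return res
if __name__=="__main__":
    w,_=pickle.load(open("c9.pkl","rb"))
    a=fit(w,[.5268,.1686,.1095],[f(p) for p in [(128,516),(614,516),(92,318),(650,320)]]); print(a.x,np.sqrt(a.cost/4))
    w,_=pickle.load(open("c12.pkl","rb"))
    a=fit(w,[.5252,.1675,.0473],[f(p) for p in [(131,499),(610,499),(95,328),(646,327)]]); print(a.x,np.sqrt(a.cost/4))
E
python3 fit.py
```

```text
[0.51722898 0.16716264 0.12406501 0.02296962 0.06343686] 0.5133876343071775
[ 0.51530137  0.16605685  0.06106572 -0.03106944  0.0659108 ] 0.6198062366540757
```

Call:
servo_tool(slide=[[-0.01, 0, -0.015], [0, 0, 0]], twist=[[0, 0, 0], [0, 0, 0]], gripper=[1, 1])

```text
time_s: 19.58
tcp_pos: [0.5252, 0.1676, 0.0472]
ee_rot: [[-0.998, -0.066, 0.005], [-0.066, 0.998, 0.001], [-0.005, 0.001, -1.0]]
wrist_force: [0.8, -0.8, 10.6]
gripper_width: 0.545
```

Call:
servo_tool(slide=[[0, 0, -0.01], [0, 0, 0]], twist=[[0, 0, 0], [0, 0, 0]], gripper=[1, 1])

```text
time_s: 19.82
tcp_pos: [0.5253, 0.1677, 0.047]
ee_rot: [[-0.998, -0.066, 0.005], [-0.066, 0.998, 0.001], [-0.005, 0.001, -1.0]]
wrist_force: [-0.5, -0.7, 12.8]
gripper_width: 0.547
```

Call:
servo_tool(slide=[[0, 0, 0.04], [0, 0, 0], [0, 0, 0], [0, 0, 0.1], [0, 0, 0.4], [0, 0, 0.5], [-0.16, -0.02, 0.2], [0, 0, 0], [0, 0, 0], [0, 0, 0], [0, 0, 0]], twist=[[0, 0, 0], [0, 0, 0], [0, 0, 0], [0, 0, 0], [0, 0, 0], [0, 0, 0], [0, 0, 0], [0, 0, 0], [0, 0, 0], [0, 0, 0], [0, 0, 0]], gripper=[1, 0.3, 0.1, 0.1, 0.1, 0.1, 0.1, 1, 1, 1, 1])

```text
time_s: 21.2
tcp_pos: [0.5133, 0.1661, 0.1174]
ee_rot: [[-0.998, -0.065, -0.001], [-0.065, 0.998, -0.001], [0.001, -0.001, -1.0]]
wrist_force: [-0.7, 0.2, -0.7]
gripper_width: 0.532
```

```bash
python3 - <<'E'
from h import *
import pickle
w=r.capture("wrist"); cv2.imwrite("pics/w13.png",w["image"])
s=r.capture("side"); crop(s,130,150,150,130,5,"pics/s13.png")
pickle.dump((w,s),open("c13.pkl","wb"))
q=r.sense();print(q['tcp_pos'],q['wrist_force'],q['moment'],q['gripper_width'])
E
```

```text
[0.51343278 0.16613421 0.11766786] [-0.02651218 -0.3282695  -0.29664294] [-0.06197106 -0.02833364  0.08492376] 0.44160991299142743
```

View pics/s13.png

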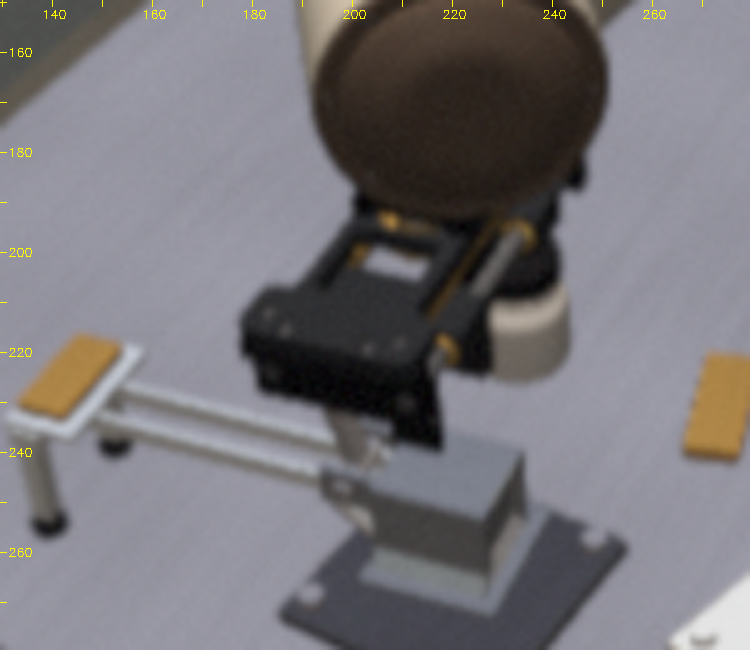

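View pics/w13.png

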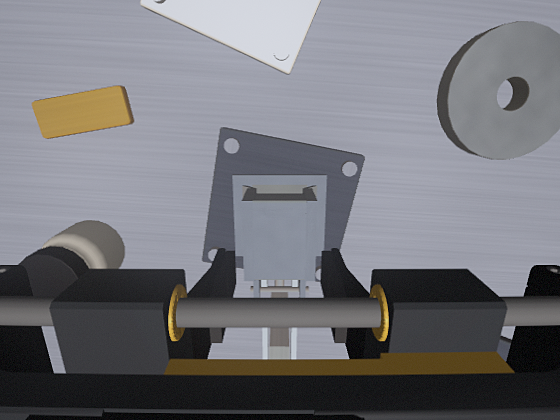

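Call:
servo_tool(slide=[[0.035, 0, 0], [0, 0, 0], [0, 0, 0], [0, 0, 0], [0, 0, -0.3], [0, 0, -0.22], [0, 0, 0]], twist=[[0, 0, 0], [0, 0, 0], [0, 0, 0], [0, 0, 0], [0, 0, 0], [0, 0, 0], [0, 0, 0]], gripper=[1, 1, 1, 1, 1, 1, 1])

```text
time_s: 22.18
tcp_pos: [0.5148, 0.1657, 0.0858]
ee_rot: [[-0.998, -0.065, -0.002], [-0.065, 0.998, -0.002], [0.002, -0.001, -1.0]]
wrist_force: [0.3, -0.4, 0.3]
gripper_width: 0.01
```

Call:
servo_tool(slide=[[0, 0, -0.03], [0, 0, -0.03], [0, 0, 0]], twist=[[0, 0, 0], [0, 0, 0], [0, 0, 0]], gripper=[1, 1, 1])

```text
time_s: 22.55
tcp_pos: [0.5157, 0.1662, 0.0835]
ee_rot: [[-0.998, -0.065, 0.0], [-0.065, 0.998, 0.0], [-0.0, 0.0, -1.0]]
wrist_force: [0.5, 0.3, -0.3]
gripper_width: 0.005
```

Call:
servo_tool(slide=[[0, 0, -0.02], [0, 0, 0]], twist=[[0, 0, 0], [0, 0, 0]], gripper=[1, 1])

```text
time_s: 22.8
tcp_pos: [0.5156, 0.1662, 0.0822]
ee_rot: [[-0.998, -0.065, 0.0], [-0.065, 0.998, 0.0], [-0.0, 0.0, -1.0]]
wrist_force: [0.3, 0.8, 0.6]
gripper_width: 0.005
```

Call:
servo_tool(slide=[[0, 0, -0.02], [0, 0, 0]], twist=[[0, 0, 0], [0, 0, 0]], gripper=[1, 1])

```text
time_s: 23.05
tcp_pos: [0.5155, 0.1662, 0.0809]
ee_rot: [[-0.998, -0.065, -0.0], [-0.065, 0.998, -0.0], [0.0, -0.0, -1.0]]
wrist_force: [-0.4, 0.0, -0.5]
gripper_width: 0.006
```

Call:
servo_tool(slide=[[0, 0, -0.02], [0, 0, 0]], twist=[[0, 0, 0], [0, 0, 0]], gripper=[1, 1])

```text
time_s: 23.3
tcp_pos: [0.5157, 0.1663, 0.08]
ee_rot: [[-0.998, -0.065, 0.0], [-0.065, 0.998, 0.0], [-0.0, 0.0, -1.0]]
wrist_force: [-1.1, -0.2, 1.4]
gripper_width: 0.006
```

Call:
servo_tool(slide=[[0, 0, -0.02], [0, 0, 0]], twist=[[0, 0, 0], [0, 0, 0]], gripper=[1, 1])

```text
time_s: 23.55
tcp_pos: [0.5158, 0.1663, 0.0798]
ee_rot: [[-0.998, -0.065, 0.001], [-0.065, 0.998, -0.0], [-0.001, -0.0, -1.0]]
wrist_force: [-3.6, -0.5, 7.9]
gripper_width: 0.003
```

Call:
servo_tool(slide=[[0, 0, -0.02], [0, 0, 0]], twist=[[0, 0, 0], [0, 0, 0]], gripper=[1, 1])

```text
time_s: 23.8
tcp_pos: [0.5159, 0.1663, 0.0797]
ee_rot: [[-0.998, -0.066, 0.001], [-0.066, 0.998, -0.0], [-0.001, -0.0, -1.0]]
wrist_force: [-5.3, -1.1, 14.0]
gripper_width: 0.008
```

Call:
servo_tool(slide=[[0, 0, -0.015], [0, 0, 0], [0, 0, 0]], twist=[[0, 0, 0], [0, 0, 0], [0, 0, 0]], gripper=[1, 1, 1])

```text
time_s: 24.18
tcp_pos: [0.5159, 0.1663, 0.0796]
ee_rot: [[-0.998, -0.066, 0.002], [-0.066, 0.998, 0.0], [-0.002, -0.0, -1.0]]
wrist_force: [-5.8, 0.8, 18.3]
gripper_width: 0.005
```

Call:
servo_tool(slide=[[0, 0, -0.015], [0, 0, 0], [0, 0, 0]], twist=[[0, 0, 0], [0, 0, 0], [0, 0, 0]], gripper=[1, 1, 1])

```text
time_s: 24.55
tcp_pos: [0.5162, 0.1664, 0.0793]
ee_rot: [[-0.998, -0.067, 0.002], [-0.067, 0.998, 0.0], [-0.002, 0.0, -1.0]]
wrist_force: [-7.3, -1.4, 20.6]
gripper_width: 0.007
```

Call:
servo_tool(slide=[[0, 0, 0.2], [0, 0, 0.6], [0, 0, 0.8], [0.3, 0.02, 0.2], [0.6, 0.04, 0], [0.5, 0.03, 0], [0, 0, 0], [0, 0, 0]], twist=[[0, 0, 0], [0, 0, 0], [0, 0, 0], [0, 0, 0], [0, 0, 0], [0, 0, 0], [0, 0, 0], [0, 0, 0]], gripper=[1, 1, 1, 1, 1, 1, 1, 1])

```text
time_s: 25.55
tcp_pos: [0.5989, 0.1714, 0.1829]
ee_rot: [[-0.998, -0.065, -0.002], [-0.065, 0.998, -0.001], [0.002, -0.0, -1.0]]
wrist_force: [0.8, -0.5, -0.2]
gripper_width: 0.006
```

```bash
python3 - <<'E'
from h import *
import pickle
w=r.capture("wrist"); cv2.imwrite("pics/w14.png",w["image"])
s=r.capture("side"); crop(s,130,150,150,130,5,"pics/s14.png")
pickle.dump((w,s),open("c14.pkl","wb"))
q=r.sense();print(q['tcp_pos'],q['wrist_force']); print(proj(s,(.598,.1717,.143)),proj(w,(.598,.1717,.143)))
E
```

```text
[0.59878171 0.17149935 0.18350698] [-0.0905883  -0.14633415  0.5583856 ]
[183.29287012 213.32409644] [279.75636124 237.03674863]
```

View pics/s14.png

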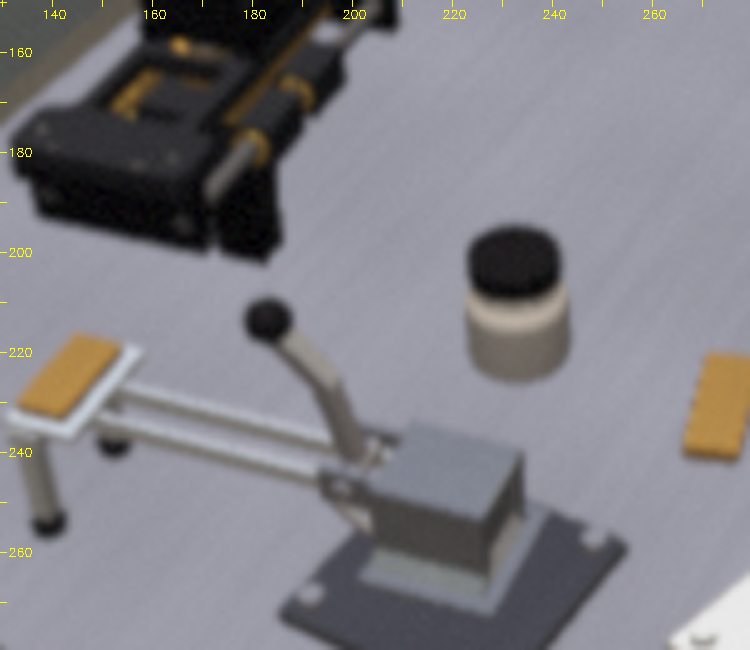

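View pics/w14.png

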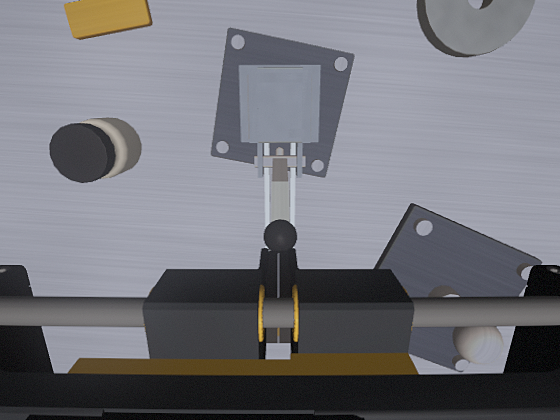

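Call:
servo_tool(slide=[[0, 0, -0.3], [0, 0, -0.15], [0, 0, 0], [0, 0, -0.04], [0, 0, 0]], twist=[[0, 0, 0], [0, 0, 0], [0, 0, 0], [0, 0, 0], [0, 0, 0]], gripper=[1, 1, 1, 1, 1])

```text
time_s: 26.28
tcp_pos: [0.6005, 0.1719, 0.1553]
ee_rot: [[-0.998, -0.065, 0.003], [-0.065, 0.998, 0.001], [-0.003, 0.001, -1.0]]
wrist_force: [1.6, 0.0, 2.0]
gripper_width: 0.003
```

Contact with the knob; follow its arc down.

Call:
servo_tool(slide=[[0.085, 0.006, -0.064], [0.085, 0.006, -0.064], [0.077, 0.005, -0.062], [0.077, 0.005, -0.062], [0.067, 0.004, -0.072], [0.067, 0.004, -0.072], [0.057, 0.004, -0.08], [0.057, 0.004, -0.08], [0, 0, 0]], twist=[[0, 0, 0], [0, 0, 0], [0, 0, 0], [0, 0, 0], [0, 0, 0], [0, 0, 0], [0, 0, 0], [0, 0, 0], [0, 0, 0]], gripper=[1, 1, 1, 1, 1, 1, 1, 1, 1])

```text
time_s: 27.4
tcp_pos: [0.6329, 0.1736, 0.1192]
ee_rot: [[-0.998, -0.064, -0.003], [-0.064, 0.998, -0.001], [0.003, -0.001, -1.0]]
wrist_force: [0.2, -0.3, 0.9]
gripper_width: 0.004
```

```bash
python3 - <<'E'
from h import *
w=r.capture("wrist"); cv2.imwrite("pics/w15.png",w["image"])
s=r.capture("side"); crop(s,130,150,150,130,5,"pics/s15.png")
q=r.sense();print(q['tcp_pos'],q['wrist_force'])
E
```

```text
[0.6324145  0.17344147 0.1193883 ] [0.26645974 1.30115225 0.20681074]
```

View pics/s15.png

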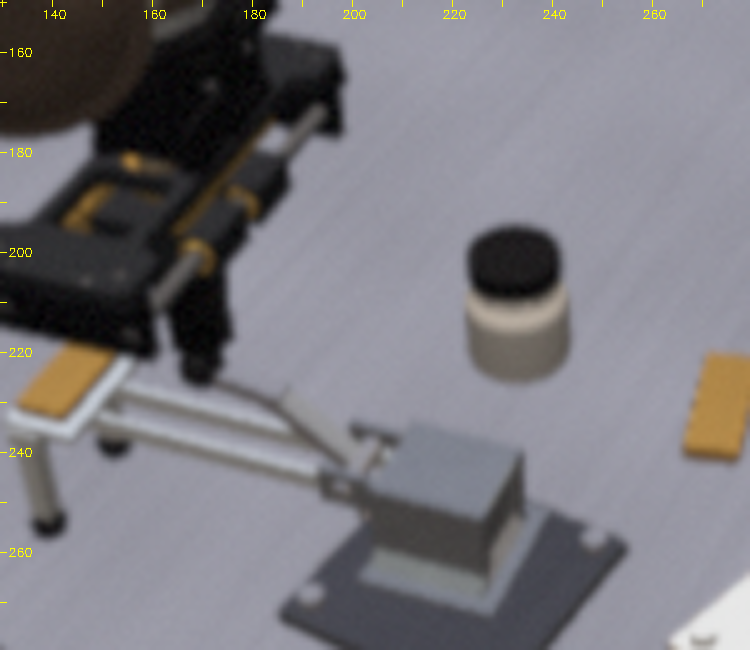

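Call:
servo_tool(slide=[[0.034, 0.002, -0.066], [0.034, 0.002, -0.066], [0.02, 0.002, -0.05], [0, 0, 0]], twist=[[0, 0, 0], [0, 0, 0], [0, 0, 0], [0, 0, 0]], gripper=[1, 1, 1, 1])

```text
time_s: 28.0
tcp_pos: [0.6391, 0.1742, 0.1093]
ee_rot: [[-0.998, -0.065, -0.001], [-0.065, 0.998, -0.0], [0.001, -0.0, -1.0]]
wrist_force: [0.8, -0.1, 0.3]
gripper_width: 0.005
```

Call:
servo_tool(slide=[[0, 0, -0.03], [0, 0, 0]], twist=[[0, 0, 0], [0, 0, 0]], gripper=[1, 1])

```text
time_s: 28.25
tcp_pos: [0.6394, 0.1744, 0.1082]
ee_rot: [[-0.998, -0.065, 0.001], [-0.065, 0.998, 0.0], [-0.001, 0.0, -1.0]]
wrist_force: [-0.5, 0.7, 0.3]
gripper_width: 0.006
```

Call:
servo_tool(slide=[[0, 0, -0.03], [0, 0, 0]], twist=[[0, 0, 0], [0, 0, 0]], gripper=[1, 1])

```text
time_s: 28.5
tcp_pos: [0.6398, 0.1744, 0.1071]
ee_rot: [[-0.998, -0.065, 0.002], [-0.065, 0.998, 0.0], [-0.002, 0.0, -1.0]]
wrist_force: [0.5, -1.0, 2.6]
gripper_width: 0.004
```

Call:
servo_tool(slide=[[0, 0, -0.03], [0, 0, 0]], twist=[[0, 0, 0], [0, 0, 0]], gripper=[1, 1])

```text
time_s: 28.75
tcp_pos: [0.64, 0.1744, 0.1067]
ee_rot: [[-0.998, -0.066, 0.003], [-0.066, 0.998, 0.0], [-0.003, 0.0, -1.0]]
wrist_force: [-0.7, -0.0, 8.6]
gripper_width: 0.004
```

```bash
python3 - <<'E'
from h import *
w=r.capture("wrist"); cv2.imwrite("pics/w16.png",w["image"])
s=r.capture("side"); crop(s,130,170,120,100,6.5,"pics/s16.png")
q=r.sense();print(q['tcp_pos'],q['wrist_force'])
E
```

```text
[0.63998494 0.1744229  0.10672074] [-0.74931006 -0.81042526  9.12368474]
```

View pics/s16.png

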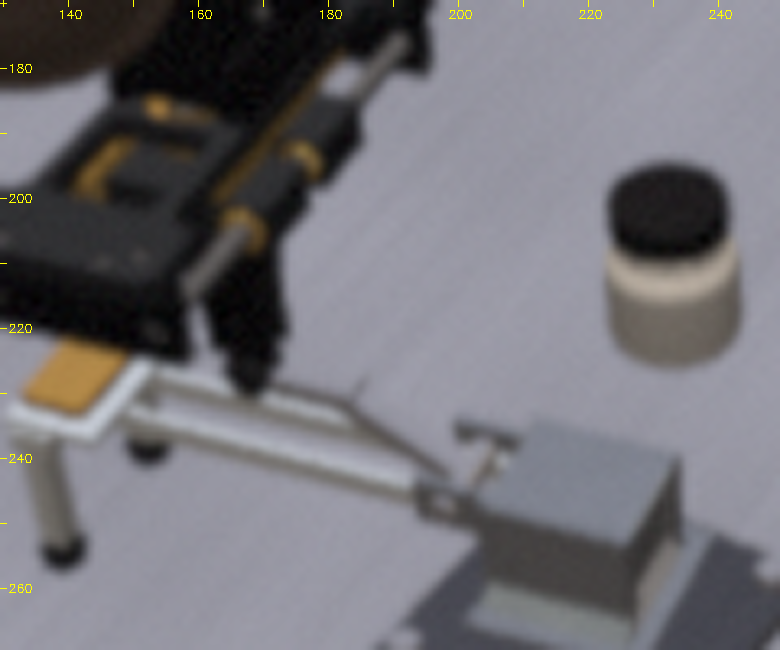

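View pics/w16.png

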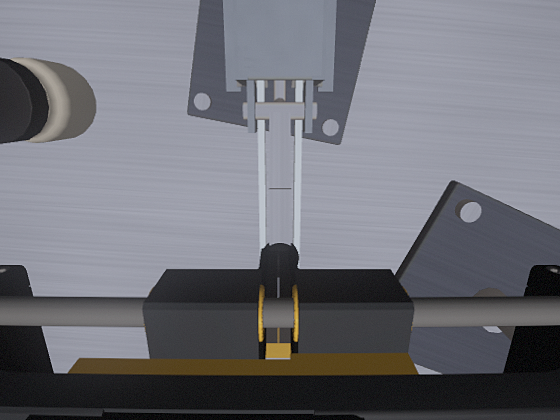

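Call:
servo_tool(slide=[[0, 0, -0.02], [0, 0, 0]], twist=[[0, 0, 0], [0, 0, 0]], gripper=[1, 1])

```text
time_s: 29.1
tcp_pos: [0.6401, 0.1744, 0.1065]
ee_rot: [[-0.998, -0.066, 0.003], [-0.066, 0.998, 0.0], [-0.003, 0.0, -1.0]]
wrist_force: [-2.5, -1.5, 12.7]
gripper_width: 0.007
```

Call:
servo_tool(slide=[[0, 0, -0.02], [0, 0, 0], [0, 0, 0]], twist=[[0, 0, 0], [0, 0, 0], [0, 0, 0]], gripper=[1, 1, 1])

```text
time_s: 29.48
tcp_pos: [0.6402, 0.1745, 0.1062]
ee_rot: [[-0.998, -0.066, 0.004], [-0.066, 0.998, 0.0], [-0.004, 0.0, -1.0]]
wrist_force: [-4.3, -0.2, 15.6]
gripper_width: 0.007
```

Call:
servo_tool(slide=[[0, 0, 0.1], [0, 0, 0.3], [0, 0, 0.6], [0, 0, 0.7], [0, 0, 0.3], [0, 0, 0]], twist=[[0, 0, 0], [0, 0, 0], [0, 0, 0], [0, 0, 0], [0, 0, 0], [0, 0, 0]], gripper=[1, 1, 1, 1, 1, 1])

```text
time_s: 30.22
tcp_pos: [0.6398, 0.1745, 0.2241]
ee_rot: [[-0.998, -0.065, 0.003], [-0.065, 0.998, 0.002], [-0.003, 0.002, -1.0]]
wrist_force: [-0.2, 0.3, -0.7]
gripper_width: 0.007
```

```bash
python3 - <<'E'
from h import *
import pickle
w=r.capture("wrist"); cv2.imwrite("pics/w17.png",w["image"])
s=r.capture("side"); crop(s,130,190,110,90,7,"pics/s17.png")
pickle.dump((w,s),open("c17.pkl","wb"))
q=r.sense();print(q['tcp_pos'],q['wrist_force'])
E
```

```text
[0.63850427 0.17410637 0.22100826] [-0.41182136 -1.09292666 -0.9501    ]
```

View pics/s17.png

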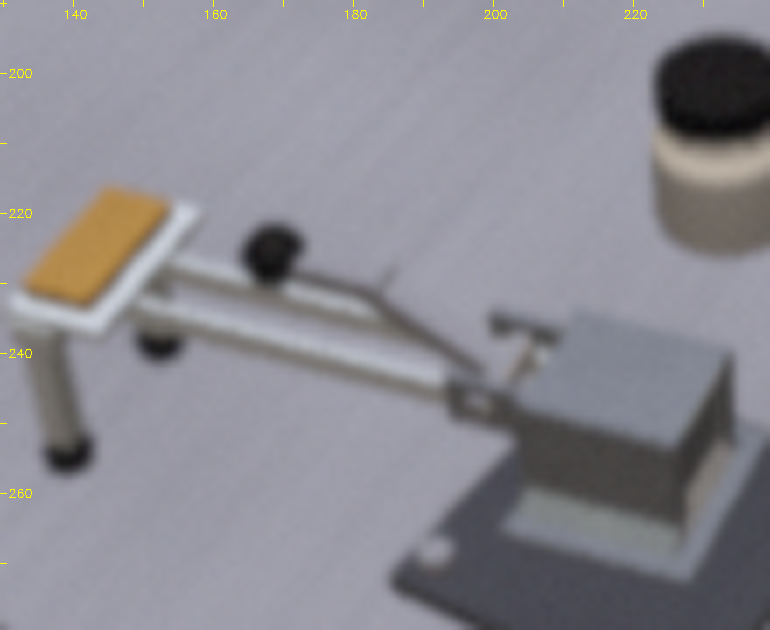

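View pics/w17.png

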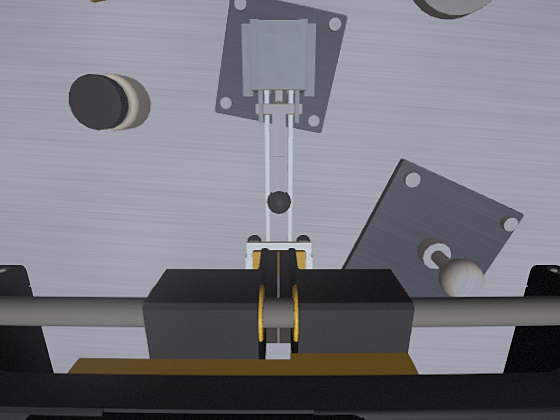

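```bash
python3 - <<'E'
from h import *
import pickle
w,s=pickle.load(open("c17.pkl","rb"))
crop(w,230,0,100,260,2.3,"pics/w17c.png")
us=(130+271/7-.5,190+253/7-.5)
print(tri([(s,*us),(w,279,202)]))
for hz,pit,phi in [(.0603,.023,0),(.0603,.023,.06),(.0603,.03,0)]:
    h=np.array([.5158,.1663,hz]);y=.065
    e=.311+phi+pit;
    ex=np.array([np.cos(y),np.sin(y),0])
    hinge=h+ex*(.044*np.cos(pit)-.007*np.sin(pit))+np.array([0,0,.044*np.sin(pit)+.007])
    k=hinge+.085*np.cos(e)*ex+np.array([0,0,.085*np.sin(e)])
    print(phi,pit,k,proj(s,k),proj(w,k),"obs",us,(279,202))
E
```

```text
(array([0.64211817, 0.17537256, 0.09419085]), [np.float64(0.0008215698638519701), np.float64(0.0008215698638519889)])
0 0.023 [0.63966803 0.17436278 0.096177  ] [169.60048658 225.05544436] [278.41953188 200.79698443] obs (168.21428571428572, 225.64285714285714) (279, 202)
0.06 0.023 [0.63785646 0.17424486 0.10094214] [170.00489634 223.67843124] [278.43283095 200.31819323] obs (168.21428571428572, 225.64285714285714) (279, 202)
0 0.03 [0.6394144  0.17434627 0.09704632] [169.6443628  224.79785915] [278.42190261 200.79254511] obs (168.21428571428572, 225.64285714285714) (279, 202)
```

View pics/w17c.png

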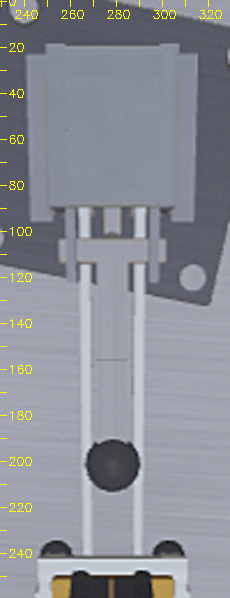

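```bash
python3 - <<'E'
from h import *
import pickle
w,s=pickle.load(open("c17.pkl","rb"))
print(proj(w,(.5158,.1663,.0793)))
print(r.sense()['joint_velocities'],r.sense()['wrist_force'])
print(r.finish_job())
E
```

```text
[278.4064346   54.81302664]
[ 0.05456882  0.82203455 -1.00697676 -0.00108908  0.11073987  0.11439784] [-0.41182136 -1.09292666 -0.9501    ]
the job is handed in; nothing more can be done
None
```

The holder is seated and locked on the small dark mount, and the job is handed in; no verdict was reported. I left the larger dark, the white and the turquoise mounts alone.

**What I did**
- I raised the handle to about 0.76 rad with the holder still in its cradle.
- I lifted the holder by the head's flat sides and lowered it over the ball in small steps, feeling for contact.
- I pressed until the pads snapped past the ball, then let go and pressed the head's top centre with shut fingers to about 21 N.
- With shut fingers I pushed the knob down along its arc to its stop, to about 16 N, then backed off clear.

**Last checks**
- **Seating:** the head stopped hard with its centre about 60 mm up. That puts the ball's centre about 55 mm up, which agrees with the side and top cameras; wrist plus top cameras gave 63 mm.
- **Alignment:** the head lies within about 1 mm of the ball's axis in the wrist picture.
- **Handle:** the knob is at about 94 mm height, where 96 mm was expected at its stop, so the handle is down.
- **Tilt:** the tail's feet rest on the bench, so the head leans about 0.03 rad, inside the 0.12 limit.
- **Clearance:** at hand-in the tool was over 100 mm above the knob, and the measured force was just sensor noise.
- **Bystanders:** the jar and the loose bar stand where they were in the late side pictures. I did not measure any bystander again.

**Disagreement:** while I still held the head there was an earlier firm stop about 1.5 mm higher. It gave way with a small slip in the grip as the feet met the bench. I had no direct reading of the seat pin or the handle joint, so both rest on the stops, forces and pictures above.

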